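# Load the rocker platform and pin its spring arm

## Task

Load the sloped rocker platform: put the taller stack of culture dishes right home in the corner of the blue fences, then the shorter stack beside it along the lower fence, touching both that fence and the taller stack. Then take the orange-headed pin from its grey holder, swing the red sprung arm round against its spring until it stands beside the shorter stack, and push the pin fully down into the platform's hole behind the arm, so that the pin alone keeps the arm there when you let go. Leave the other things on the bench where they are, and do not tip either stack over.

Things in the scene. Friction and masses are not known exactly. Their poses are not given: they have to be found in the camera images.
- platform: Aluminium platform sloping up away from the robot at 30 deg. Origin on its top face at the inner corner of the two blue fences (lower left as the robot sees it); x up the slope, y left, z out of the face; it spans x -12 to 125, y +12 to -235 mm. Fences 12 mm high and thick: lower edge (inner face x = 0, full width) and left edge (inner face y = 0). Fixed; its place and yaw vary.
- pin_hole (a point): Mouth of the blind hole for the pin in the platform's top face, at platform x 35, y -136.5 mm; hole 12 mm across, 24 mm deep, square to the sloping face, its mouth bevelled by 2 mm. Axes as the platform's.
- spring_arm (a joint): Swing of the red arm parallel to the platform's face, rad: 0 = open rest (points down the slope and 50 deg to the right), growing clockwise seen from above (tip to the left, down-slope); 0.87 = straight down the slope, left side at platform y -120 mm, just beside the shorter stack. Stop at 1.0. Spring back to 0: 0.1 N m at 0, 0.27 N m at 0.87. No catch: with the pin in, it rests on the shank at 0.83 to 0.87.
- pivot (a point): The arm's pivot axis where it meets the platform's face, at platform x 115, y -126 mm; pivot and cap stand 35 mm out of the face, 26 mm across. Axes as the platform's.
- lever_tip (a point): Point on the arm's centre line 100 mm from the pivot, 18 mm out of the face. The arm is a bar 12 mm wide, 106 mm long from the pivot, its lower face 12 and upper face 24 mm off the platform. The pin's shank, held in the gripper with its foot just above the platform, can push the arm round from its outer (right, up-slope) side and then go straight down into the hole.
- pin: Loose locking pin, 114 mm long, 60 g. Origin at the centre of its foot, z towards the head. Shank 10 mm across with a bevelled foot; collar 16 mm across at z 75 to 78; square orange head 18 x 18 mm, z 78 to 114, sides along the pin's x and y. It starts upright in the holder, foot 24 mm below its top. Fully down in the platform's hole, its foot is 24 mm below the face, its head starts 54 mm above; the arm leans it by 7 deg.
- holder: Grey block fixed to the bench, 64 x 64 mm, 34 mm high, with a vertical hole 12 mm across and 24 mm deep in the middle of the top in which the pin stands. Origin at the centre of its underside.
- tall_stack: Taller stack of four cream culture dishes, one rigid piece, 58 mm across (60 over the rims), 60 mm high, about 50 g; origin at the centre of its underside, z up. Stands loose on the bench. Home: centre at platform x 29, y -29 mm.
- short_stack: Shorter stack of three cream culture dishes, one rigid piece, 58 mm across (60 over the rims), 45 mm high, about 36 g; origin at the centre of its underside to 1 mm, z up. Stands loose on the bench. Home: centre at platform x 29, y -87 mm.
- tape: Roll of tan tape lying on the bench, 98 mm across, 25 mm high. Bystander.
- drop_bottle: Small white bottle with blue cap, 36 mm across, 75 mm high, standing. Bystander.
- beaker: Small clear beaker, 55 mm across, 71 mm high, standing. Bystander.
- felt_pen: Black and white felt pen lying near the front edge, 135 mm long, 17 mm thick. Bystander.
Things that resemble listed ones, but are neither listed nor needed, are in the scene too. What is shaped like the short_stack but yellow is not meant.

How it is judged:
By the outcome, as a careful person would: the job done as asked, in the order asked, and still so for the second after the job is handed in, with the robot touching nothing.
It also fails if it takes over 72 s, if anything falls off the work surface, if the arm or the gripper's body presses on something with over 40 N, if the wrist force passes 120 N, or if a joint passes its speed limit or range.

## Robot

A 7-joint arm with a two-finger parallel gripper is mounted at the origin on a cart in front of the work surface, level with it; the furniture and walls round the work are solid. World frame = base frame: x ahead of the robot, y to its left, z up, the work surface at z = 0. Lengths are in m, angles in rad, forces in N, time in s.
With the tool pointing down it reaches from about 0.4 to 0.875 m from the base axis. Payload 19.3 kg.
Tool frame: the origin (TCP) lies midway between the tips of the shut fingers; the grasp point (between the pads) lies 19 mm behind it (bot.pinch_z is the distance from the TCP to the grasp point, in m); z points along the fingers, y is the line along which they close (so a half turn about z gives the same grasp; the last joint's range is limited). The gripper opens to 85 mm and grips with 20 to 120 N. Pads are 22 mm wide; open, the fingers measure 114 mm over their backs; the gripper's body (76 mm by 85 mm) begins 54 mm behind the grasp point. The pads swing forward as they close: fully open they stand 13 mm farther back than shut.
Start: joints at [1.22, 0.521, -0.036, 1.599, 0.021, 1.021, -0.113], TCP at [0.173, -0.601, 0.231] pointing down, gripper open.
Joint ranges: [-2.91, 2.91], [-0.3, 2.13], [-1.5, 1.42], [0.17, 2.43], [-1.26, 4.41], [0.16, 1.93], [-2.52, 2.52]. Speed limits (rad/s): [1.89, 1.89, 2.39, 2.39, 3.01, 3.01, 3.01].

## Interface

Orientations are given as [roll, pitch, yaw] about the fixed x, y, z axes, in that order (R = Rz(yaw) Ry(pitch) Rx(roll)).
In Python, from workcell import observe, viewer, bot gives the robot as it stands. The module is installed in compiled form; this text tells all that it offers.
- The arm moves only by the tool play_rows, never from a script. Its argument "motion" is a list of rows, each a list of 7 numbers: the shift along the tool's x, y, z in cm, then the turn, a rotation vector about the tool's x, y, z in rad, then the opening, from -1 (shut) to 1 (fully open), so that 0 is half open. A call has exactly 5 rows; each row is the pose to reach, as a shift and turn from the pose commanded when the call began, along the tool's axes at that moment; what a row does not reach only later rows make up. A row lasts 1/10 s, in which the tool goes at most 50 mm and 8.59 degrees, less where a joint would pass 70% of its speed; a pose out of reach is approached as far as the arm can. A call with a gripper value outside its range is refused whole. The fingers move at their own pace and stop on an object; "squeeze" is the grip in N (left out, the last holds). Time passes only in rows, so rows that repeat a pose let the fingers close, or fill a call up. It gives the time, the measured TCP pose, the force, the opening and the grip force at its end, in the units of the state.
- observe(): the state, without advancing time (a new reading comes with each control period).
- viewer.grab_frame(name): name is "scene" or "side" or "wrist"; returns (picture, depth): 400x640x3 uint8, red, green, blue; 400x640 float32, m along the optical axis (not along the pixel's ray), 0 where there is no reading.
- viewer.camera_info(name): a dict with "fx", "fy", "cx", "cy" (pixels), "k1" (the pictures are not rectified: a ray, as slopes to the right and down, at radius r is drawn at 1 + k1 r^2 times it, then the intrinsics apply), "R" (3x3) and "t" (3): a world point X has camera coordinates R X + t. Camera axes: x right, y down, z forward; pixel columns grow to the right and rows downward; lengths in m; the calibration is good to about 2 mm. A picture is of the moment at which its call begins: read the wrist's pose just before it. camera_info takes no time and is no camera call; for the wrist camera it gives the pose at the moment of the call.
- bot.job_done(): hands the job in; it is judged then, once.
The state is a dict: "clock": time; "qpos": joint angles; "qd": joint speeds; "joint_efforts": joint torques, N m; "position": TCP position; "tool_rot": TCP orientation; "force": force on the tool from outside, world axes, zero at the start; "moment": the same for the moment, N m; "grip_width": finger opening in m; "finger_force": force on a finger pad.
Only numpy, scipy, OpenCV 4.12 (cv2) and the standard library are available. Lean on these libraries where they do the work, as an engineer would, in place of code of your own. Each camera call takes 0.05 s, during which the arm holds its last target. There are 200 camera calls.

## Working session

There is one attempt and no reset: what is moved stays moved. The work goes in short steps, Python scripts to look and compute and a tool call to move; the robot and the scene stay as the last step left them, time stands still between calls to the robot, and variables do not carry over. Pictures are saved under pics/ and viewed, at most 11 in all, crops included, and the job is handed in when it is done.

Besides the shell and the picture viewer there is one more tool, called as a command line: name --pt "numbers of a row" for each row, then --argument value for the rest. play_rows: Moves the arm, as the interface text tells. Its arguments: {"type":"object","properties":{"motion":{"type":"array"},"squeeze":{"type":"number"}},"required":["motion"]}

```bash
mkdir -p pics; ls; python3 - <<'E'
from workcell import observe, viewer, bot
import cv2, numpy as np
s=observe(); print(s['clock'],s['position'],s['tool_rot'],bot.pinch_z)
for n in ['scene','side']:
    p,d=viewer.grab_frame(n); np.savez('pics/%s0.npz'%n,p=p,d=d,**viewer.camera_info(n))
    cv2.imwrite('pics/%s0.png'%n,p[:,:,::-1])
    print({k:np.round(v,3).tolist() for k,v in viewer.camera_info(n).items()})
E
```

```text
pics
0.0 [ 0.1730767  -0.60022236  0.23072701] [-3.14047341e+00  5.46971350e-05  2.80767950e-01] 0.0187
{'fx': 364.103, 'fy': 364.103, 'cx': 322.044, 'cy': 200.85, 'k1': 0.002, 'R': [[0.895, -0.445, -0.006], [-0.35, -0.696, -0.627], [0.275, 0.563, -0.779]], 't': [-0.506, 0.258, 0.828]}
{'fx': 386.62, 'fy': 386.62, 'cx': 314.432, 'cy': 198.809, 'k1': 0.005, 'R': [[1.0, -0.018, -0.024], [-0.03, -0.596, -0.802], [0.0, 0.803, -0.597]], 't': [-0.559, 0.112, 1.283]}
```

View pics/scene0.png

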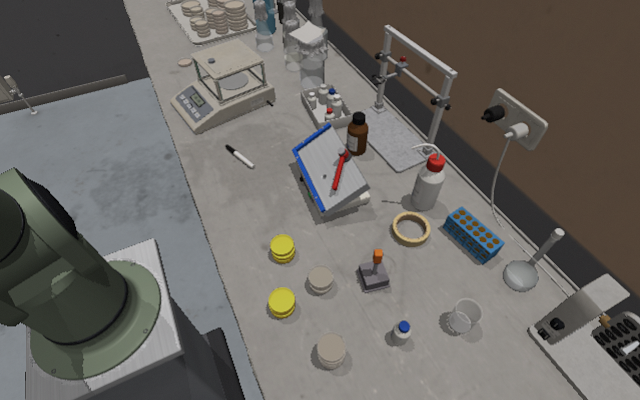

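View pics/side0.png

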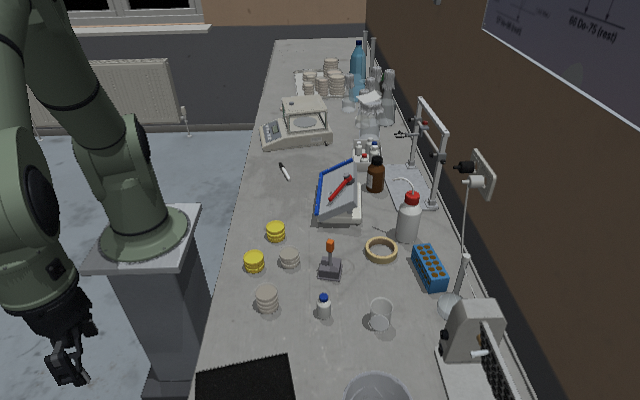

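The scene view shows the platform at (330,170) with the red arm at (340,170). The pin is at (377,262). The cream stacks are at (320,280), apparently short, and (331,350), apparently tall. The yellow look-alikes are at (282,248) and (282,302), and there are far cream dishes at (215,18). I'll measure these and check them in a close crop.

```bash
cat > h.py <<'E'
import numpy as np, cv2
from scipy.spatial.transform import Rotation as Rot
def rays(c,uv):
    K=np.array([[c['fx'],0,c['cx']],[0,c['fy'],c['cy']],[0,0,1]],float)
    uv=np.asarray(uv,float).reshape(-1,1,2)
    return cv2.undistortPoints(uv,K,np.array([float(c['k1']),0,0,0])).reshape(-1,2)
def cloud(c,d):
    v,u=np.mgrid[:400,:640]; r=rays(c,np.stack([u,v],-1).reshape(-1,2))
    X=np.c_[r,np.ones(len(r))]*d.reshape(-1,1)
    return ((X-np.asarray(c['t']))@np.asarray(c['R'])).reshape(400,640,3)
def onz(c,uv,z):
    r=np.c_[rays(c,uv),np.ones(len(np.reshape(uv,(-1,2))))]; R=np.asarray(c['R']); o=-R.T@np.asarray(c['t']); w=r@R
    return o+w*((z-o[2])/w[:,2])[:,None]
def proj(c,X):
    x=np.asarray(X).reshape(-1,3)@np.asarray(c['R']).T+np.asarray(c['t']); s=x[:,:2]/x[:,2:]
    s=s*(1+float(c['k1'])*(s**2).sum(1))[:,None]
    return s*float(c['fx'])+[float(c['cx']),float(c['cy'])]
E
python3 - <<'E'
from h import *
for n in ['scene','side']:
    f=np.load('pics/%s0.npz'%n); W=cloud(f,f['d']); hsv=cv2.cvtColor(f['p'],cv2.COLOR_RGB2HSV)
    ok=f['d']>0
    boxes={'scene':dict(short=(300,262,340,300),tall=(312,330,352,372),pin=(368,245,386,268),hold=(355,255,395,292)),
           'side':dict(short=(276,245,304,272),tall=(252,282,282,316),pin=(322,236,340,255),hold=(312,250,348,282))}[n]
    for k,(a,b,c,d) in boxes.items():
        P=W[b:d,a:c].reshape(-1,3); o=ok[b:d,a:c].ravel(); P=P[o]
        if k=='pin':
            m=(hsv[b:d,a:c].reshape(-1,3)[o]); P=P[(m[:,1]>150)&(m[:,0]<20)]
        else: P=P[P[:,2]>0.012]
        zt=np.percentile(P[:,2],97); T=P[P[:,2]>zt-.006]
        print(n,k,'ztop',zt.round(3),'topmid',((T.min(0)+T.max(0))/2).round(3),'ext',np.ptp(T,axis=0).round(3),len(T))
    # platform plane
    a,b,c,d=(295,120,370,215) if n=='scene' else (310,155,365,225)
    P=W[b:d,a:c].reshape(-1,3); h=hsv[b:d,a:c].reshape(-1,3); 
    m=(P[:,2]>0.02)&(P[:,2]<.2)&(h[:,1]<60)
    P=P[m]; best=None; rng=np.random.default_rng(0)
    for i in range(800):
        q=P[rng.choice(len(P),3,False)]; nn=np.cross(q[1]-q[0],q[2]-q[0]); L=np.linalg.norm(nn)
        if L<1e-6: continue
        nn/=L; nn*=np.sign(nn[2]); 
        if abs(nn[2]-np.cos(np.pi/6))>.03: continue
        k=abs((P-q[0])@nn)<.002
        if best is None or k.sum()>best.sum(): best=k
    Q=P[best]; c0=Q.mean(0); nn=np.linalg.svd(Q-c0)[2][2]; nn*=np.sign(nn[2])
    print('plane',c0.round(4),nn.round(4),'yaw of up-slope',np.degrees(np.arctan2(-nn[1],-nn[0])).round(2),'slope',np.degrees(np.arccos(nn[2])).round(2),best.sum(),
      'd',nn@c0)
f=np.load('pics/scene0.npz'); p=f['p'][:,:,::-1]
A=cv2.resize(p[115:225,280:380],(400,440),interpolation=cv2.INTER_CUBIC)
B=cv2.resize(p[230:375,260:400],(400,414),interpolation=cv2.INTER_CUBIC)
cv2.imwrite('pics/crop1.png',np.hstack([A,cv2.copyMakeBorder(B,0,26,0,0,cv2.BORDER_CONSTANT)]))
E
```

```text
scene short ztop 0.048 topmid [ 0.483 -0.159  0.046] ext [0.057 0.058 0.008] 472
scene tall ztop 0.062 topmid [ 0.431 -0.313  0.06 ] ext [0.057 0.057 0.007] 688
scene pin ztop 0.126 topmid [ 0.6   -0.202  0.124] ext [0.017 0.018 0.007] 52
scene hold ztop 0.116 topmid [ 0.599 -0.206  0.117] ext [0.015 0.014 0.014] 34
plane [0.6396 0.0998 0.0863] [-0.4985  0.0505  0.8654] yaw of up-slope -5.79 slope 30.07 2318 d -0.2391129196295279
side short ztop 0.049 topmid [ 0.481 -0.157  0.046] ext [0.056 0.062 0.007] 237
side tall ztop 0.063 topmid [ 0.429 -0.312  0.061] ext [0.055 0.058 0.007] 326
side pin ztop 0.126 topmid [ 0.601 -0.201  0.124] ext [0.017 0.021 0.007] 30
side hold ztop 0.088 topmid [ 0.598 -0.206  0.091] ext [0.016 0.009 0.016] 17
plane [0.6363 0.0966 0.0872] [-0.4962  0.0498  0.8668] yaw of up-slope -5.72 slope 29.92 943 d -0.23537088314049323
```

View pics/crop1.png

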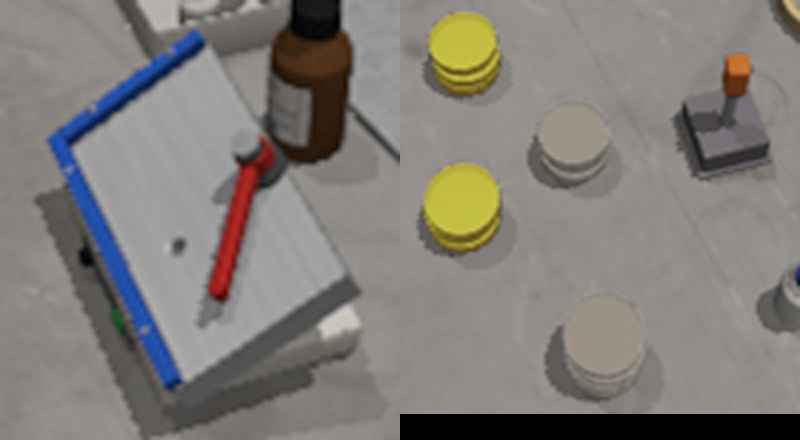

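```bash
python3 - <<'E'
from h import *
from scipy.optimize import least_squares
nn=[];F={}
for n in ['scene','side']:
    f=np.load('pics/%s0.npz'%n); F[n]=f
yaw=np.radians(-5.76); th=np.pi/6
ex=np.array([np.cos(th)*np.cos(yaw),np.cos(th)*np.sin(yaw),np.sin(th)]); ey=np.array([-np.sin(yaw),np.cos(yaw),0]); ez=np.cross(ex,ey)
print(ex,ey,ez)
for n,box,dd in [('scene',(285,115,375,220),0),('side',(305,150,370,230),0)]:
    f=F[n];W=cloud(f,f['d']);hsv=cv2.cvtColor(f['p'],cv2.COLOR_RGB2HSV)
    a,b,c,d=box; m=np.zeros((400,640),bool); m[b:d,a:c]=1
    P=W[m&(f['d']>0)]; h=hsv[m&(f['d']>0)]
    L=np.c_[P@ex,P@ey,P@ez]
    g=(h[:,1]<60)&(P[:,2]>.03)&(P[:,2]<.15); zs=L[g,2]; hist,e=np.histogram(zs,200); k=hist.argmax(); z0=np.median(zs[abs(zs-e[k])<.003])
    bl=(h[:,0]>105)&(h[:,0]<130)&(h[:,1]>140)&(abs(L[:,2]-z0-.012)<.004)
    B=L[bl]; 
    # left fence = points of largest y ; low fence= smallest x
    x0=np.percentile(B[:,0],2); y0=np.percentile(B[:,1],98)
    low=B[(B[:,1]<y0-.04)]; left=B[B[:,0]>x0+.04]
    print(n,'z0',z0,'low x range',np.percentile(low[:,0],[2,50,98]),'yrange',np.percentile(B[:,1],[1,99]),'left y',np.percentile(left[:,1],[2,50,98]), np.percentile(left[:,0],99),
      'low fence slope',np.degrees(np.polyfit(low[:,1],low[:,0],1)[0]))
    if n=='scene':
        r=np.c_[rays(f,[[324.5,176.3]]),[1]]; R=f['R']; o=-R.T@f['t']; w=(r@R)[0]
        X=o+w*((z0-o@ez)/(w@ez)); hl=np.array([X@ex,X@ey]); print('hole local',hl,'-> origin',hl-[.035,-.1365])
f=F['scene']; W=cloud(f,f['d'])
for k,(u,v) in dict(yel1=(282,241),yel2=(282,298),bottle=(358,120),tape=(411,217),drop=(404,327),holder=(370,275),beaker=(467,305),ringstand=(440,145),bar=(415,50),tallbottle=(434,160)).items(): print(k,W[v,u].round(3))
E
```

```text
[ 0.86165286 -0.08691579  0.5       ] [0.10036171 0.99495102 0.        ] [-0.49747551  0.05018086  0.8660254 ]
scene z0 -0.2385669039284316 low x range [0.51373342 0.51964518 0.52458806] yrange [0.05670633 0.29746553] left y [0.28628454 0.29067868 0.29759629] 0.6471816160653285 low fence slope -0.03406178993249205
hole local [0.56167843 0.15018386] -> origin [0.52667843 0.28668386]
side z0 -0.2362140655572558 low x range [0.51219358 0.51931925 0.52448921] yrange [0.05560181 0.29620413] left y [0.28523132 0.29155108 0.29682433] 0.6466871051771753 low fence slope -0.004388555511333154
yel1 [ 0.439 -0.034  0.047]
yel2 [ 0.383 -0.17   0.045]
bottle [0.778 0.193 0.133]
tape [ 0.784 -0.098  0.013]
drop [ 0.575 -0.35   0.075]
holder [ 0.589 -0.204  0.034]
beaker [ 0.738 -0.364  0.041]
ringstand [1.02  0.086 0.025]
bar [0.953 0.213 0.292]
tallbottle [ 0.842 -0.063  0.17 ]
```

```bash
cat >> h.py <<'E'
yaw=np.radians(-5.76); th=np.pi/6
ex=np.array([np.cos(th)*np.cos(yaw),np.cos(th)*np.sin(yaw),.5]); ey=np.array([-np.sin(yaw),np.cos(yaw),0]); ez=np.cross(ex,ey)
PR=np.c_[ex,ey,ez]; OL=np.array([.526,.2858,-.238])   # platform rotation, origin in those axes
def plat(x,y,z): return PR@(OL+np.array([x,y,z])/1000)
def down(yw): return Rot.from_euler('xyz',[np.pi,0,yw])
DN=down(np.pi/2+yaw)                       # fingers close along platform x
TL=Rot.from_matrix(np.c_[ey,ex,-ez])       # same, square to the platform
def here():
    from workcell import observe
    s=observe(); return s,np.array(s['position']),Rot.from_euler('xyz',s['tool_rot'])
def plan(ts,p=None,R=None,dmax=.24,amax=.72):
    if p is None: _,p,R=here()
    for t,Q in ts:
        d=np.array(t)-p; rv=(R.inv()*Q).as_rotvec()
        n=int(max(np.ceil(np.linalg.norm(d)/dmax),np.ceil(np.linalg.norm(rv)/amax),1))
        for i in range(n):
            p2=p+d/n; R2=R*Rot.from_rotvec(rv/n)
            print((R.inv().apply(p2-p)*100).round(2).tolist(),(R.inv()*R2).as_rotvec().round(3).tolist()); p,R=p2,R2
        print('--',p.round(4))
E
python3 - <<'E'
from h import *
print(plat(0,0,0),plat(29,-29,0),plat(35,-136.5,0))
plan([([.43,-.3125,.17],DN)])
E
```

```text
[0.60031195 0.22669625 0.05688595] [0.62238939 0.19532211 0.07138595] [0.61677043 0.08784338 0.07438595]
[16.33, -10.26, 3.05] [-0.0, -0.0, -0.595]
[19.28, 0.65, 3.04] [-0.0, -0.0, -0.595]
-- [ 0.43   -0.3125  0.17  ]
```

play_rows --pt "16.33 -10.26 3.05 0 0 -0.595 1" --pt "16.33 -10.26 3.05 0 0 -0.595 1" --pt "16.33 -10.26 3.05 0 0 -0.595 1" --pt "16.33 -10.26 3.05 0 0 -0.595 1" --pt "16.33 -10.26 3.05 0 0 -0.595 1" --squeeze 40

```text
clock: 0.6
position: [0.3057, -0.4518, 0.2001]
tool_rot: [-3.14, -0.003, 0.889]
force: [-1.1, 0.1, 0.1]
grip_width: 0.0853
finger_force: 0.0
```

play_rows --pt "19.28 0.65 3.04 0 0 -0.595 1" --pt "19.28 0.65 3.04 0 0 -0.595 1" --pt "19.28 0.65 3.04 0 0 -0.595 1" --pt "19.28 0.65 3.04 0 0 -0.595 1" --pt "19.28 0.65 3.04 0 0 -0.595 1"

```text
clock: 1.1
position: [0.4336, -0.3077, 0.1697]
tool_rot: [3.141, -0.003, 1.483]
force: [0.2, -0.5, 0.2]
grip_width: 0.0854
finger_force: 0.0
```

```bash
python3 - <<'E'
from h import *
from workcell import viewer
s,p,R=here(); print(s['clock'],p,s['tool_rot'],s['grip_width'],s['force'],s['qpos'])
i=viewer.camera_info('wrist'); a,d=viewer.grab_frame('wrist'); np.savez('pics/w1.npz',p=a,d=d,**i)
print((R.inv().apply(-np.asarray(i['R']).T@i['t']-p)).round(3), (np.asarray(i['R'])@R.as_matrix()).round(2))
cv2.imwrite('pics/w1.png',a[:,:,::-1])
W=cloud(i,d); m=(W[...,2]>.053)&(W[...,2]<.07)&(abs(W[...,0]-.43)<.06)&(abs(W[...,1]+.3125)<.06)
T=W[m]; print((T.min(0)+T.max(0))/2,np.ptp(T,axis=0),np.median(T,axis=0))
plan([([.43,-.3125,.02],DN)])
E
```

```text
1.1 [ 0.43359862 -0.30772008  0.16966452] [ 3.14090926e+00 -2.79313941e-03  1.48301997e+00] 0.08541743887122097 [ 0.18227688 -0.52351544  0.24857064] [ 0.80462331  0.47724716 -0.3969889   1.89052248  0.24115151  0.82108073
  0.19424623]
[ 0.079 -0.001 -0.143] [[-0.    1.   -0.  ]
 [-0.95 -0.   -0.31]
 [-0.31 -0.    0.95]]
[ 0.42999432 -0.31278013  0.05737696] [0.05737665 0.05767157 0.00874258] [ 0.4303746  -0.3112569   0.05961096]
[-0.23, -0.13, 14.99] [-0.0, -0.001, 0.005]
-- [ 0.43   -0.3125  0.02  ]
```

View pics/w1.png

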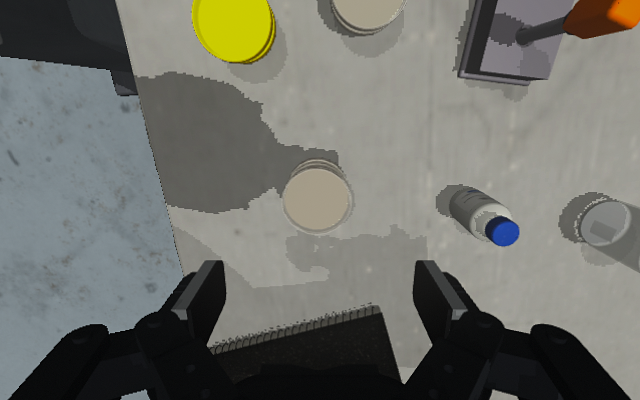

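The wrist view shows the tall cream stack centred at (317,197), between the open fingers and clear of its neighbours. I'll descend and grip.

play_rows --pt "-0.2 -0.1 15 0 0 0.005 1" --pt "-0.2 -0.1 15 0 0 0.005 1" --pt "-0.2 -0.1 15 0 0 0.005 1" --pt "-0.2 -0.1 15 0 0 0.005 1" --pt "-0.2 -0.1 15 0 0 0.005 1"

```text
clock: 1.65
position: [0.4285, -0.3152, 0.0211]
tool_rot: [-3.14, -0.0, 1.464]
force: [0.2, 0.6, 1.1]
grip_width: 0.0854
finger_force: 0.0
```

play_rows --pt "0 0 0 0 0 0 -1" --pt "0 0 0 0 0 0 -1" --pt "0 0 0 0 0 0 -1" --pt "0 0 0 0 0 0 -1" --pt "0 0 0 0 0 0 -1" --squeeze 30

```text
clock: 2.15
position: [0.43, -0.3158, 0.023]
tool_rot: [3.138, 0.002, 1.465]
force: [-2.5, 1.7, 17.0]
grip_width: 0.0574
finger_force: 28.4
```

play_rows --pt "0 0 0 0 0 0 -1" --pt "0 0 0 0 0 0 -1" --pt "0 0 0 0 0 0 -1" --pt "0 0 0 0 0 0 -1" --pt "0 0 0 0 0 0 -1"

```text
clock: 2.65
position: [0.43, -0.3158, 0.023]
tool_rot: [3.138, 0.002, 1.465]
force: [-3.1, 0.4, 16.3]
grip_width: 0.0575
finger_force: 28.4
```

```bash
python3 - <<'E'
from h import *
s,p,R=here(); print(s['clock'],p,s['tool_rot'],s['grip_width'],s['finger_force'],s['force'])
h=p[2]*1000+1
plan([([.43,-.3125,.20],DN),(plat(35,-35,h+80),TL),(plat(35,-35,h+12),TL)])
E
```

```text
2.65 [ 0.43002046 -0.31584264  0.02301602] [3.13831015e+00 2.32834232e-03 1.46502045e+00] 0.05745142772468201 28.35092067718506 [-3.0942945   0.35171068 16.2751748 ]
[0.29, 0.02, -17.7] [0.003, 0.002, -0.005]
-- [ 0.43   -0.3125  0.2   ]
[17.29, 3.12, 1.18] [-0.175, 0.0, 0.0]
[17.29, 2.87, 1.71] [-0.175, 0.0, -0.0]
[17.29, 2.53, 2.18] [-0.175, 0.0, 0.0]
-- [0.5752 0.1941 0.1645]
[-0.0, 0.0, 6.8] [-0.0, 0.0, -0.0]
-- [0.609  0.1906 0.1056]
```

play_rows --pt "0 0 -8 0 0 0 -1" --pt "0 0 -13 0 0 0 -1" --pt "0 0 -17.7 0 0 0 -1" --pt "0 0 -17.7 0 0 0 -1" --pt "0 0 -17.7 0 0 0 -1"

```text
clock: 3.15
position: [0.4304, -0.3159, 0.2029]
tool_rot: [3.135, 0.005, 1.465]
force: [0.6, -0.1, -0.1]
grip_width: 0.0572
finger_force: 33.3
```

```bash
python3 - <<'E'
from h import *
s,p,R=here(); print(s['clock'],p,s['tool_rot'],s['grip_width'],s['finger_force'],s['force'])
h=23
plan([(plat(34,-37,h+80),TL),(plat(34,-37,h+12),TL)])
E
```

```text
3.15 [ 0.43041476 -0.31592157  0.20288052] [3.13456798 0.00455733 1.46500117] 0.05715979506886535 33.30603897571564 [ 0.64694113 -0.0761571  -0.14801767]
[17.35, 2.98, 1.27] [-0.172, 0.002, -0.001]
[17.35, 2.74, 1.8] [-0.172, 0.002, -0.001]
[17.34, 2.41, 2.28] [-0.172, 0.002, -0.001]
-- [0.5747 0.1921 0.1631]
[0.0, -0.0, 6.8] [-0.0, -0.0, -0.0]
-- [0.6085 0.1887 0.1042]
```

play_rows --pt "17.35 3 1.2 -0.172 0 0 -1" --pt "17.35 3 1.2 -0.172 0 0 -1" --pt "17.35 3 1.2 -0.172 0 0 -1" --pt "17.35 3 1.2 -0.172 0 0 -1" --pt "17.35 3 1.2 -0.172 0 0 -1"

```text
clock: 3.65
position: [0.4778, -0.1413, 0.186]
tool_rot: [2.968, -0.0, 1.471]
force: [-0.8, -1.4, -0.8]
grip_width: 0.0573
finger_force: 33.3
```

play_rows --pt "17.35 2.74 1.8 -0.172 0 0 -1" --pt "17.35 2.74 1.8 -0.172 0 0 -1" --pt "17.35 2.74 1.8 -0.172 0 0 -1" --pt "17.35 2.74 1.8 -0.172 0 0 -1" --pt "17.35 2.74 1.8 -0.172 0 0 -1"

```text
clock: 4.15
position: [0.5256, 0.0269, 0.1728]
tool_rot: [2.796, -0.001, 1.468]
force: [0.0, -0.1, -0.4]
grip_width: 0.0571
finger_force: 33.4
```

play_rows --pt "17.35 2.4 2.2 -0.172 0 0 -1" --pt "17.35 2.4 2.2 -0.172 0 0 -1" --pt "17.35 2.4 2.2 -0.172 0 0 -1" --pt "17.35 2.4 2.2 -0.172 0 0 -1" --pt "17.35 2.4 2.2 -0.172 0 0 -1"

```text
clock: 4.65
position: [0.5638, 0.1426, 0.1625]
tool_rot: [2.624, 0.001, 1.463]
force: [0.7, -0.5, -0.1]
grip_width: 0.0572
finger_force: 33.4
```

```bash
cat >> h.py <<'E'
def loc(p): return ((PR.T@p-OL)*1000).round(1)
E
python3 - <<'E'
from h import *
from workcell import viewer
s,p,R=here(); print(s['clock'],p,loc(p),s['grip_width'],s['force'])
i=viewer.camera_info('wrist'); a,d=viewer.grab_frame('wrist'); np.savez('pics/w2.npz',p=a,d=d,**i)
cv2.imwrite('pics/w2.png',a[:,:,::-1])
s,p,R=here(); print(loc(p)); plan([(plat(34,-37,35),TL)])
W=cloud(i,d);L=W@PR-OL; hsv=cv2.cvtColor(a,cv2.COLOR_RGB2HSV)
g=(hsv[...,1]<60)&(d>0)&(abs(L[...,2])<.006)&(L[...,0]>.01)&(L[...,0]<.12)&(L[...,1]<-.08)&(L[...,1]>-.22); print('face z',np.percentile(L[g][:,2],[10,50,90])*1000,g.sum())
b=(hsv[...,0]>105)&(hsv[...,0]<130)&(hsv[...,1]>140)&(abs(L[...,2]-.012)<.005)
B=L[b]*1000; print(np.percentile(B,[1,50,99],axis=0))
lo=B[(B[:,1]<-30)]; le=B[B[:,0]>40]
print('low',np.percentile(lo[:,0],[1,50,99]) if len(lo) else 0,len(lo),'left',np.percentile(le[:,1],[1,50,99]) if len(le) else 0,len(le))
pr=lambda q: proj(i,[plat(*q)])[0].round(0)
print('hole px',pr((35,-136.5,0)),'corner',pr((0,0,0)),'pivot',pr((115,-126,35)))
E
```

```text
4.65 [0.56375959 0.14259663 0.16247314] [ 28.6 -87.3 105.4] 0.05720822774307108 [ 0.67314567 -0.51268159 -0.12014511]
[ 28.2 -76.2 105.3]
[3.88, 0.62, 7.05] [-0.006, -0.006, 0.001]
-- [0.6085 0.1887 0.1042]
face z [-0.85279128 -0.00308523  1.21661112] 4510
[[-13.89553429 -96.61763436   9.03314122]
 [ 12.44393166   4.6663917   11.77336595]
 [119.19633967  13.89221435  13.46873758]]
low [-14.07389359  -8.48089865  -2.57097692] 1422 left [ 2.59497232  8.25766537 13.97541459] 2209
hole px [328. 251.] corner [280.  80.] pivot [439. 260.]
```

View pics/w2.png

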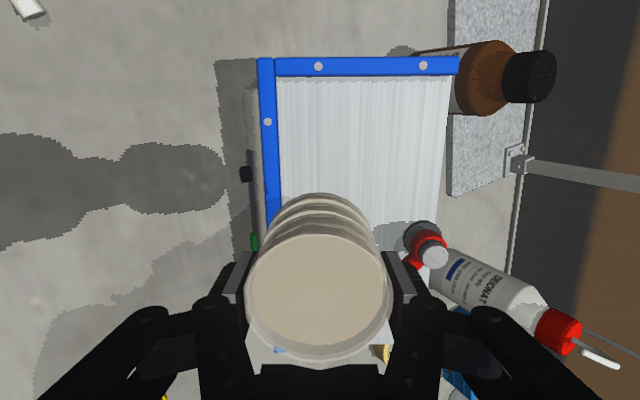

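The wrist view shows the held tall stack at (315,290), the fence corner at (278,76), and the pivot at (430,250). The corner area is free. I'll finish the approach.

play_rows --pt "3 0.4 0 0 0 0 -1" --pt "3 0.4 0 0 0 0 -1" --pt "3 0.4 0 0 0 0 -1" --pt "3 0.4 0 0 0 0 -1" --pt "3 0.4 0 0 0 0 -1"

```text
clock: 5.2
position: [0.5704, 0.1719, 0.1642]
tool_rot: [2.625, 0.0, 1.464]
force: [0.7, 0.0, -0.8]
grip_width: 0.0571
finger_force: 33.4
```

```bash
sed -i 's/OL=np.array(.*#/OL=np.array([.525,.2868,-.238])   #/' h.py; python3 - <<'E'
from h import *
s,p,R=here(); print(s['clock'],p,loc(p),s['grip_width'],s['force'])
plan([(plat(34,-37,35),TL),(plat(34,-37,22),TL)])
E
```

```text
5.2 [0.5704066  0.17193453 0.16420304] [ 33.7 -58.5 105.1] 0.05714948773101151 [ 0.65256433  0.03990796 -0.80203399]
[2.17, 0.08, 7.0] [-0.007, 0.003, -0.005]
-- [0.6077 0.1898 0.1037]
[0.0, 0.0, 1.3] [0.0, 0.0, 0.0]
-- [0.6142 0.1891 0.0924]
```

play_rows --pt "2.17 0.1 2 -0.005 0 -0.005 -1" --pt "2.17 0.1 4 -0.005 0 -0.005 -1" --pt "2.17 0.1 6 -0.005 0 -0.005 -1" --pt "2.17 0.1 7 -0.005 0 -0.005 -1" --pt "2.17 0.1 7 -0.005 0 -0.005 -1"

```text
clock: 5.7
position: [0.6078, 0.19, 0.1025]
tool_rot: [2.622, 0.004, 1.469]
force: [-0.4, 0.3, -0.6]
grip_width: 0.0573
finger_force: 33.4
```

play_rows --pt "0 0 0.3 0 0 0 -1" --pt "0 0 0.5 0 0 0 -1" --pt "0 0 0.8 0 0 0 -1" --pt "0 0 1.0 0 0 0 -1" --pt "0 0 1.0 0 0 0 -1"

```text
clock: 6.2
position: [0.6129, 0.1904, 0.0949]
tool_rot: [2.621, 0.002, 1.47]
force: [0.9, 0.0, -0.7]
grip_width: 0.0572
finger_force: 33.4
```

```bash
python3 - <<'E'
from h import *
s,p,R=here(); print(s['clock'],loc(p),s['grip_width'],(PR.T@s['force']).round(1))
E
```

```text
6.2 [ 34.  -35.9  24.9] 0.05717759527597578 [ 0.4  0.1 -1. ]
```

play_rows --pt "0 0 0.1 0 0 0 -1" --pt "0 0 0.2 0 0 0 -1" --pt "0 0 0.25 0 0 0 -1" --pt "0 0 0.25 0 0 0 -1" --pt "0 0 0.25 0 0 0 -1"

```text
clock: 6.7
position: [0.6141, 0.1904, 0.0928]
tool_rot: [2.621, 0.002, 1.47]
force: [0.2, -0.2, -0.6]
grip_width: 0.0573
finger_force: 33.4
```

```bash
python3 - <<'E'
from h import *
s,p,R=here(); print(s['clock'],loc(p),s['grip_width'],(PR.T@s['force']).round(1))
E
```

```text
6.7 [ 34.  -35.7  22.5] 0.05729193499013645 [-0.1 -0.2 -0.6]
```

play_rows --pt "0 0 0.1 0 0 0 -1" --pt "0 0 0.2 0 0 0 -1" --pt "0 0 0.3 0 0 0 -1" --pt "0 0 0.3 0 0 0 -1" --pt "0 0 0.3 0 0 0 -1"

```text
clock: 7.2
position: [0.6151, 0.1907, 0.0909]
tool_rot: [2.62, 0.002, 1.471]
force: [-18.2, -0.0, 22.6]
grip_width: 0.0573
finger_force: 38.0
```

```bash
python3 - <<'E'
from h import *
s,p,R=here(); print(s['clock'],loc(p),s['grip_width'],(PR.T@s['force']).round(1))
E
```

```text
7.2 [ 33.8 -35.4  20.3] 0.0572641660818078 [-4.3 -1.8 28.6]
```

play_rows --pt "0.2 0 -0.15 0 0 0 -1" --pt "0.3 0 -0.15 0 0 0 -1" --pt "0.4 0 -0.15 0 0 0 -1" --pt "0.5 0 -0.15 0 0 0 -1" --pt "0.5 0 -0.15 0 0 0 -1"

```text
clock: 7.7
position: [0.6153, 0.1953, 0.0914]
tool_rot: [2.621, 0.003, 1.47]
force: [0.1, 0.8, -1.3]
grip_width: 0.0574
finger_force: 35.4
```

```bash
python3 - <<'E'
from h import *
s,p,R=here(); print(s['clock'],loc(p),s['grip_width'],(PR.T@s['force']).round(1))
E
```

```text
7.7 [ 33.9 -30.7  20.8] 0.05740071206922782 [-0.6  0.8 -1.2]
```

play_rows --pt "0.1 0 0 0 0 0 -1" --pt "0.2 0 0 0 0 0 -1" --pt "0.3 0 0 0 0 0 -1" --pt "0.3 0 0 0 0 0 -1" --pt "0.3 0 0 0 0 0 -1"

```text
clock: 8.2
position: [0.6156, 0.1976, 0.0915]
tool_rot: [2.621, 0.003, 1.469]
force: [-2.1, -4.2, 0.7]
grip_width: 0.0569
finger_force: 35.6
```

play_rows --pt "0 -0.1 0 0 0 0 -1" --pt "0 -0.2 0 0 0 0 -1" --pt "0 -0.3 0 0 0 0 -1" --pt "0 -0.4 0 0 0 0 -1" --pt "0 -0.4 0 0 0 0 -1"

```text
clock: 8.7
position: [0.6124, 0.198, 0.0896]
tool_rot: [2.62, 0.003, 1.469]
force: [1.1, -5.6, 1.0]
grip_width: 0.0571
finger_force: 35.4
```

```bash
python3 - <<'E'
from h import *
s,p,R=here(); print(s['clock'],loc(p),s['grip_width'],(PR.T@s['force']).round(1))
E
```

```text
8.7 [ 30.2 -28.3  20.9] 0.05712713369750762 [ 1.9 -5.5 -0. ]
```

play_rows --pt "0 -0.1 0 0 0 0 -1" --pt "0 -0.2 0 0 0 0 -1" --pt "0 -0.3 0 0 0 0 -1" --pt "0 -0.3 0 0 0 0 -1" --pt "0 -0.3 0 0 0 0 -1"

```text
clock: 9.2
position: [0.6101, 0.1983, 0.0884]
tool_rot: [2.619, 0.003, 1.469]
force: [2.9, -5.2, 1.3]
grip_width: 0.0574
finger_force: 35.3
```

```bash
python3 - <<'E'
from h import *
s,p,R=here(); print(s['clock'],loc(p),s['grip_width'],(PR.T@s['force']).round(1))
E
```

```text
9.2 [ 27.7 -28.3  20.9] 0.0573550926948973 [ 3.6 -4.9 -0.5]
```

play_rows --pt "0 -0.1 0 0 0 0 -1" --pt "0 -0.2 0 0 0 0 -1" --pt "0 -0.2 0 0 0 0 -1" --pt "0 -0.2 0 0 0 0 -1" --pt "0 -0.2 0 0 0 0 -1"

```text
clock: 9.7
position: [0.6099, 0.1983, 0.0884]
tool_rot: [2.617, 0.003, 1.468]
force: [12.3, -4.7, 3.3]
grip_width: 0.057
finger_force: 35.2
```

```bash
python3 - <<'E'
from h import *
s,p,R=here(); print(s['clock'],loc(p),s['grip_width'],(PR.T@s['force']).round(1))
E
```

```text
9.7 [ 27.5 -28.3  21.1] 0.057047751906360876 [12.7 -3.5 -3.5]
```

play_rows --pt "0 0 0.08 0 0 0 -1" --pt "0 0 0.08 0 0 0 -1" --pt "0 0.15 0.08 0 0 0 1" --pt "0 0.15 0.08 0 0 0 1" --pt "0 0.15 0.08 0 0 0 1"

```text
clock: 10.2
position: [0.6092, 0.1994, 0.0869]
tool_rot: [2.621, 0.002, 1.471]
force: [0.5, 0.1, 1.0]
grip_width: 0.0854
finger_force: 0.0
```

play_rows --pt "0 0 0 0 0 0 1" --pt "0 0 0 0 0 0 1" --pt "0 0 -3 0 0 0 1" --pt "0 0 -6 0 0 0 1" --pt "0 0 -9 0 0 0 1"

```text
clock: 10.7
position: [0.564, 0.2036, 0.1657]
tool_rot: [2.622, 0.003, 1.471]
force: [1.0, -0.6, -0.4]
grip_width: 0.0853
finger_force: 0.0
```

```bash
python3 - <<'E'
from h import *
from workcell import viewer
for k in range(2):
    s,p,R=here(); i=viewer.camera_info('wrist'); a,d=viewer.grab_frame('wrist')
print(s['clock'],p,loc(p),s['grip_width'],s['force']);np.savez('pics/w3.npz',p=a,d=d,**i)
cv2.imwrite('pics/w3.png',a[:,:,::-1])
W=cloud(i,d);L=(W@PR-OL)*1000; hsv=cv2.cvtColor(a,cv2.COLOR_RGB2HSV)
print('top patch', np.median(L[(L[...,2]>50)&(L[...,2]<66)&(L[...,0]>-10)&(L[...,0]<70)&(L[...,1]>-70)],axis=0))
T=L[(L[...,2]>52)&(L[...,2]<66)&(L[...,0]>-10)&(L[...,0]<70)&(L[...,1]>-70)&(hsv[...,2]>120)]; print((T.min(0)+T.max(0))/2,np.ptp(T,axis=0))
b=(hsv[...,0]>105)&(hsv[...,0]<130)&(hsv[...,1]>140)&(abs(L[...,2]-.012*1000)<5)
B=L[b]; lo=B[(B[:,1]<-30)]; le=B[B[:,0]>40]
print('low',np.percentile(lo[:,0],[1,50,99]) if len(lo) else 0,len(lo),'left',np.percentile(le[:,1],[1,50,99]) if len(le) else 0,len(le))
g=(hsv[...,1]<60)&(d>0)&(abs(L[...,2])<6)&(L[...,0]>10)&(L[...,0]<120)&(L[...,1]<-80)&(L[...,1]>-220); print('face z',np.percentile(L[g][:,2],[10,50,90]),g.sum())
s,p,R=here(); plan([([.46,-.05,.17],DN),([.482,-.158,.13],DN)])
E
```

```text
10.75 [0.56338956 0.20454172 0.16945544] [ 27.4 -26.7 114.7] 0.08546615526995857 [3.29646962 1.21660505 7.76581213]
top patch [ 26.69031993 -24.3178503   59.1595856 ]
[ 26.53525113 -26.47515654  56.84430303] [57.93512642 57.91183539  9.32737558]
low [-13.18384572  -8.17424055  -2.30953272] 1784 left [ 1.62905555  8.04160483 13.45680257] 1698
face z [-0.8253341  -0.01604175  0.80415139] 11551
[-13.18, -3.36, -2.06] [0.262, -0.0, 0.0]
[-13.18, -3.77, -1.11] [0.262, -0.0, 0.0]
-- [ 0.46 -0.05  0.17]
[-10.52, 3.27, 4.0] [-0.0, 0.0, 0.0]
-- [ 0.482 -0.158  0.13 ]
```

View pics/w3.png

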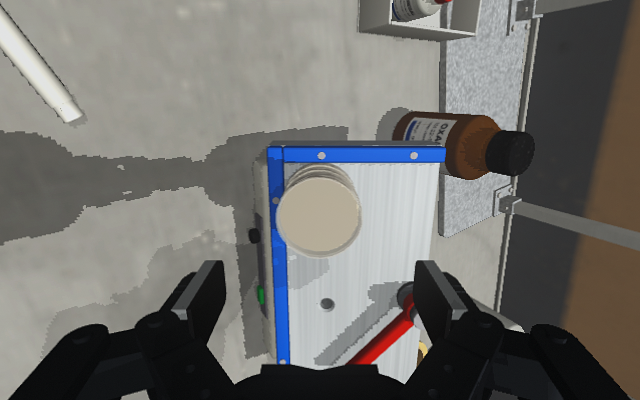

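The tall stack sits in the corner, at (318,215) in the view. The hole shows at (327,304) and the red arm is still open. Next is the short stack.

```bash
sed -i 's/OL=np.array(.*#/OL=np.array([.5232,.2887,-.2393])   #/' h.py; python3 - <<'E'
from h import *
i=np.load('pics/w3.npz'); R=i['R']; o=-R.T@i['t']
w=(np.c_[rays(i,[[327,304.5]]),[1]]@R)[0]; z0=-.238
X=o+w*((z0-o@ez)/(w@ez)); print('hole',loc(X))
W=cloud(i,i['d']); print(loc(W[300,300]))
E
```

```text
hole [  35.9 -136.7    1.3]
[  10.8 -131.7    1.5]
```

play_rows --pt "-13.2 -3.4 -2 0.262 0 0 1" --pt "-13.2 -3.4 -2 0.262 0 0 1" --pt "-13.2 -3.4 -2 0.262 0 0 1" --pt "-13.2 -3.4 -2 0.262 0 0 1" --pt "-13.2 -3.4 -2 0.262 0 0 1"

```text
clock: 11.3
position: [0.5123, 0.0734, 0.1654]
tool_rot: [2.885, 0.002, 1.467]
force: [0.2, 0.9, 0.2]
grip_width: 0.0853
finger_force: 0.0
```

play_rows --pt "-13.2 -3.8 -1.1 0.262 0 0 1" --pt "-13.2 -3.8 -1.1 0.262 0 0 1" --pt "-13.2 -3.8 -1.1 0.262 0 0 1" --pt "-13.2 -3.8 -1.1 0.262 0 0 1" --pt "-13.2 -3.8 -1.1 0.262 0 0 1"

```text
clock: 11.8
position: [0.4592, -0.0539, 0.1664]
tool_rot: [-3.138, 0.004, 1.465]
force: [-0.3, 1.6, 0.1]
grip_width: 0.0853
finger_force: 0.0
```

play_rows --pt "-10.5 3.3 3 0 0 0 1" --pt "-10.5 3.3 3 0 0 0 1" --pt "-10.5 3.3 3 0 0 0 1" --pt "-10.5 3.3 3 0 0 0 1" --pt "-10.5 3.3 3 0 0 0 1"

```text
clock: 12.3
position: [0.4824, -0.1574, 0.137]
tool_rot: [-3.139, 0.002, 1.471]
force: [0.3, 0.5, 0.0]
grip_width: 0.0856
finger_force: 0.0
```

```bash
python3 - <<'E'
from h import *
from workcell import viewer
for k in range(2):
    s,p,R=here(); i=viewer.camera_info('wrist'); a,d=viewer.grab_frame('wrist')
print(s['clock'],p,s['grip_width'],s['tool_rot'])
W=cloud(i,d); m=(W[...,2]>.038)&(W[...,2]<.055)&(abs(W[...,0]-.482)<.045)&(abs(W[...,1]+.158)<.045)
T=W[m]; c=(T.min(0)+T.max(0))/2; print(c,np.ptp(T,axis=0),np.median(T,axis=0))
s,p,R=here(); print(p,s['qd'])
plan([([c[0],c[1],.016],DN)])
E
```

```text
12.35 [ 0.48242774 -0.15717087  0.13732527] 0.08561696259403126 [-3.13889698e+00  2.14270929e-03  1.47223254e+00]
[ 0.48240187 -0.15796137  0.04273548] [0.0575714  0.05747798 0.0092945 ] [ 0.48284405 -0.15646629  0.04495293]
[ 0.48242515 -0.15723308  0.13746446] [ 0.00132418 -0.00614346  0.00173899 -0.00207603 -0.00011071  0.00391307
  0.00799879]
[-0.05, 0.04, 12.15] [-0.003, 0.002, 0.002]
-- [ 0.4824 -0.158   0.016 ]
```

play_rows --pt "0 0 5 0 0 0 1" --pt "0 0 10 0 0 0 1" --pt "0 0 12.4 0 0 0 1" --pt "0 0 12.4 0 0 0 1" --pt "0 0 12.4 0 0 0 1"

```text
clock: 12.9
position: [0.4821, -0.1584, 0.0141]
tool_rot: [-3.139, 0.002, 1.472]
force: [-0.1, -0.7, -0.0]
grip_width: 0.0853
finger_force: 0.0
```

play_rows --pt "0 0 0 0 0 0 -1" --pt "0 0 0 0 0 0 -1" --pt "0 0 0 0 0 0 -1" --pt "0 0 0 0 0 0 -1" --pt "0 0 0 0 0 0 -1"

```text
clock: 13.4
position: [0.4825, -0.1595, 0.0149]
tool_rot: [-3.141, 0.003, 1.47]
force: [-1.9, 1.4, 14.6]
grip_width: 0.0572
finger_force: 28.8
```

```bash
python3 - <<'E'
from h import *
s,p,R=here(); print(s['clock'],p,s['tool_rot'],s['grip_width'],s['finger_force'],s['force'])
E
```

```text
13.4 [ 0.48253261 -0.15951273  0.01486703] [-3.14104182e+00  2.91752106e-03  1.46988370e+00] 0.05715241280930486 28.820484280586243 [-1.90848466  1.4480254  14.60797253]
```

play_rows --pt "0 0 -8 0 0 0 -1" --pt "0 0 -13 0 0 0 -1" --pt "0 0 -17.5 0 0 0 -1" --pt "0 0 -17.5 0 0 0 -1" --pt "0 0 -17.5 0 0 0 -1"

```text
clock: 13.9
position: [0.4838, -0.1596, 0.1927]
tool_rot: [3.138, 0.004, 1.469]
force: [1.0, -0.4, -1.0]
grip_width: 0.0574
finger_force: 33.3
```

```bash
python3 - <<'E'
from h import *
s,p,R=here(); print(s['clock'],p,s['tool_rot'],s['grip_width'],s['finger_force'],s['force'])
plan([(plat(34,-96,17+90),TL),(plat(34,-96,17+12),TL)])
E
```

```text
13.9 [ 0.4838271  -0.15959334  0.19270026] [3.13763848 0.00425322 1.46929915] 0.05744357653042206 33.28310430049896 [ 1.02484885 -0.41965269 -1.00126932]
[15.15, 2.54, 1.38] [-0.26, 0.002, 0.0]
[15.15, 2.1, 2.02] [-0.26, 0.002, 0.0]
-- [0.5653 0.1367 0.164 ]
[-0.0, -0.0, 7.8] [0.0, -0.0, 0.0]
-- [0.6041 0.1327 0.0965]
```

play_rows --pt "15.15 2.5 1.4 -0.26 0 0 -1" --pt "15.15 2.5 1.4 -0.26 0 0 -1" --pt "15.15 2.5 1.4 -0.26 0 0 -1" --pt "15.15 2.5 1.4 -0.26 0 0 -1" --pt "15.15 2.5 1.4 -0.26 0 0 -1"

```text
clock: 14.4
position: [0.5223, -0.0085, 0.1737]
tool_rot: [2.885, 0.002, 1.474]
force: [0.2, -1.7, -0.1]
grip_width: 0.0575
finger_force: 33.3
```

play_rows --pt "15.15 2.1 2 -0.26 0 0 -1" --pt "15.15 2.1 2 -0.26 0 0 -1" --pt "15.15 2.1 2 -0.26 0 0 -1" --pt "15.15 2.1 2 -0.26 0 0 -1" --pt "15.15 2.1 2 -0.26 0 0 -1"

```text
clock: 14.9
position: [0.5554, 0.0523, 0.165]
tool_rot: [2.643, 0.023, 1.453]
force: [1.0, 0.4, -0.3]
grip_width: 0.0571
finger_force: 33.4
```

```bash
python3 - <<'E'
from h import *
from workcell import viewer
viewer.grab_frame('wrist')
s,p,R=here(); print(s['clock'],loc(p),s['qd'].round(3))
plan([(plat(34,-96,27),TL),(plat(34,-96,17),TL)])
E
```

```text
14.95 [  32.5 -174.7  108.4] [ 0.105 -0.009 -0.112 -0.031 -0.307  0.058  0.443]
[8.04, 0.3, 7.96] [-0.024, 0.022, -0.004]
-- [0.6051 0.1326 0.0947]
[-0.0, 0.0, 1.0] [0.0, 0.0, 0.0]
-- [0.61   0.1321 0.0861]
```

play_rows --pt "8 0.3 0 -0.02 0.02 0 -1" --pt "8 0.3 0 -0.02 0.02 0 -1" --pt "8 0.3 0 -0.02 0.02 0 -1" --pt "8 0.3 0 -0.02 0.02 0 -1" --pt "8 0.3 0 -0.02 0.02 0 -1"

```text
clock: 15.45
position: [0.5672, 0.1316, 0.1647]
tool_rot: [2.624, 0.006, 1.463]
force: [-0.2, -0.8, -0.2]
grip_width: 0.0567
finger_force: 33.4
```

```bash
python3 - <<'E'
from h import *
from workcell import viewer
viewer.grab_frame('wrist')
s,p,R=here(); print(s['clock'],loc(p),s['qd'].round(3))
plan([(plat(34,-96,27),TL),(plat(34,-96,17),TL)])
E
```

```text
15.5 [  36.5 -100.7  106.4] [-0.004 -0.001 -0.001 -0.002  0.001 -0.001 -0.006]
[0.54, -0.2, 7.94] [-0.006, 0.008, -0.003]
-- [0.6051 0.1326 0.0947]
[-0.0, 0.0, 1.0] [0.0, -0.0, 0.0]
-- [0.61   0.1321 0.0861]
```

play_rows --pt "0.5 -0.2 3 -0.005 0.007 0 -1" --pt "0.5 -0.2 5 -0.005 0.007 0 -1" --pt "0.5 -0.2 7 -0.005 0.007 0 -1" --pt "0.5 -0.2 7.9 -0.005 0.007 0 -1" --pt "0.5 -0.2 7.9 -0.005 0.007 0 -1"

```text
clock: 16.0
position: [0.6048, 0.1326, 0.094]
tool_rot: [2.62, -0.0, 1.467]
force: [0.3, 0.9, -0.0]
grip_width: 0.0574
finger_force: 33.4
```

play_rows --pt "0 0 0.3 0 0 0 -1" --pt "0 0 0.5 0 0 0 -1" --pt "0 0 0.8 0 0 0 -1" --pt "0 0 1.0 0 0 0 -1" --pt "0 0 1.0 0 0 0 -1"

```text
clock: 16.5
position: [0.6098, 0.1339, 0.0863]
tool_rot: [2.619, -0.001, 1.469]
force: [0.6, -0.1, 0.1]
grip_width: 0.0572
finger_force: 33.4
```

```bash
python3 - <<'E'
from h import *
s,p,R=here(); print(s['clock'],loc(p),s['grip_width'],(PR.T@s['force']).round(1))
E
```

```text
16.5 [ 33.7 -94.3  17.4] 0.05717848611067959 [ 0.5 -0.  -0.2]
```

Expected contact at about 14; I'll feel for it in small steps.

play_rows --pt "0 0 0.1 0 0 0 -1" --pt "0 0 0.2 0 0 0 -1" --pt "0 0 0.3 0 0 0 -1" --pt "0 0 0.35 0 0 0 -1" --pt "0 0 0.35 0 0 0 -1"

```text
clock: 17.0
position: [0.611, 0.1341, 0.0844]
tool_rot: [2.618, -0.002, 1.47]
force: [-24.9, -1.1, 33.9]
grip_width: 0.057
finger_force: 37.6
```

```bash
python3 - <<'E'
from h import *
s,p,R=here(); print(s['clock'],loc(p),s['grip_width'],(PR.T@s['force']).round(1))
E
```

```text
17.0 [ 33.8 -94.   15.1] 0.057027009978072606 [-4.4 -3.6 41.7]
```

play_rows --pt "0 -0.1 -0.2 0 0 0 -1" --pt "0 -0.2 -0.2 0 0 0 -1" --pt "0 -0.3 -0.2 0 0 0 -1" --pt "0 -0.4 -0.2 0 0 0 -1" --pt "0 -0.4 -0.2 0 0 0 -1"

```text
clock: 17.5
position: [0.6071, 0.1342, 0.083]
tool_rot: [2.619, -0.001, 1.469]
force: [0.3, 0.3, -0.6]
grip_width: 0.0575
finger_force: 33.5
```

play_rows --pt "0.2 0 0 0 0 0 -1" --pt "0.3 0 0 0 0 0 -1" --pt "0.4 0 0 0 0 0 -1" --pt "0.4 0 0 0 0 0 -1" --pt "0.4 0 0 0 0 0 -1"

```text
clock: 18.0
position: [0.6074, 0.1382, 0.0831]
tool_rot: [2.619, -0.001, 1.469]
force: [0.4, -1.1, 0.7]
grip_width: 0.0573
finger_force: 33.6
```

```bash
python3 - <<'E'
from h import *
s,p,R=here(); print(s['clock'],loc(p),s['grip_width'],(PR.T@s['force']).round(1))
E
```

```text
18.0 [ 29.7 -90.3  16. ] 0.057332789436252744 [ 0.8 -1.   0.3]
```

play_rows --pt "0 -0.1 0 0 0 0 -1" --pt "0 -0.15 0 0 0 0 -1" --pt "0.1 -0.15 0 0 0 0 -1" --pt "0.2 -0.15 0 0 0 0 -1" --pt "0.2 -0.15 0 0 0 0 -1"

```text
clock: 18.5
position: [0.6072, 0.1383, 0.083]
tool_rot: [2.617, 0.0, 1.466]
force: [2.2, -9.6, 6.1]
grip_width: 0.0573
finger_force: 33.9
```

```bash
python3 - <<'E'
from h import *
s,p,R=here(); print(s['clock'],loc(p),s['grip_width'],(PR.T@s['force']).round(1))
E
```

```text
18.5 [ 29.5 -90.1  16. ] 0.05730768155894607 [ 5.8 -9.3  3.7]
```

play_rows --pt "0 0 0.08 0 0 0 -1" --pt "0 0 0.08 0 0 0 -1" --pt "0 0.15 0.08 0 0 0 1" --pt "0 0.15 0.08 0 0 0 1" --pt "0 0.15 0.08 0 0 0 1"

```text
clock: 19.0
position: [0.6079, 0.1406, 0.0823]
tool_rot: [2.619, -0.002, 1.47]
force: [0.5, 0.0, -0.7]
grip_width: 0.0854
finger_force: 0.0
```

play_rows --pt "0 0 0 0 0 0 1" --pt "0 0 -2 0 0 0 1" --pt "0 0 -5 0 0 0 1" --pt "0 0 -9 0 0 0 1" --pt "0 0 -11 0 0 0 1"

```text
clock: 19.5
position: [0.5524, 0.1462, 0.178]
tool_rot: [2.62, -0.001, 1.471]
force: [0.4, -0.2, 0.0]
grip_width: 0.0851
finger_force: 0.0
```

```bash
python3 - <<'E'
from h import *
from workcell import viewer
for k in range(3):
    s,p,R=here(); i=viewer.camera_info('wrist'); a,d=viewer.grab_frame('wrist')
print(s['clock'],p,loc(p),s['grip_width'],s['force']);np.savez('pics/w4.npz',p=a,d=d,**i)
W=cloud(i,d);L=(W@PR-OL)*1000; hsv=cv2.cvtColor(a,cv2.COLOR_RGB2HSV)
T=L[(L[...,2]>53)&(L[...,2]<66)&(L[...,0]>-10)&(L[...,0]<70)&(L[...,1]>-65)&(hsv[...,2]>120)]; print('tall',(T.min(0)+T.max(0))/2,np.ptp(T,axis=0))
T=L[(L[...,2]>40)&(L[...,2]<50)&(L[...,0]>-10)&(L[...,0]<70)&(L[...,1]<-56)&(L[...,1]>-125)&(hsv[...,2]>120)&(hsv[...,1]<80)]; print('short',(T.min(0)+T.max(0))/2,np.ptp(T,axis=0))
b=(hsv[...,0]>105)&(hsv[...,0]<130)&(hsv[...,1]>140)&(abs(L[...,2]-.012*1000)<5)
B=L[b]; lo=B[(B[:,1]<-30)]; le=B[B[:,0]>40]
print('low',np.percentile(lo[:,0],[1,50,99]) if len(lo) else 0,len(lo),'left',np.percentile(le[:,1],[1,50,99]) if len(le) else 0,len(le))
print(proj(i,[plat(35,-136.5,0)]), proj(i,[plat(29,-29,60),plat(29,-87,45)]))
cv2.imwrite('pics/w4.png',a[:,:,::-1])
n,sd=viewer.grab_frame('scene'); np.savez('pics/s4.npz',p=n,d=sd,**viewer.camera_info('scene'))
Z=np.load('pics/w1.npz')
E
```

```text
19.6 [0.55274322 0.14674395 0.18061901] [ 30.6 -87.2 128.1] 0.08519895985720874 [-0.44349321  1.25228084 -0.93904135]
tall [ 28.53970237 -28.33026931  58.84349332] [58.03141732 56.73958147  8.99245396]
short [ 27.95106781 -89.15522615  44.09498522] [57.77664502 57.17972573  7.90088737]
low [-11.29632804  -6.30372458  -0.37496975] 2405 left [-0.35552917  5.34026875 11.0314705 ] 1865
[[324.51153392 241.1937493 ]] [[317.03582824 127.58644931]
 [317.5448278  205.97156252]]
```

View pics/w4.png

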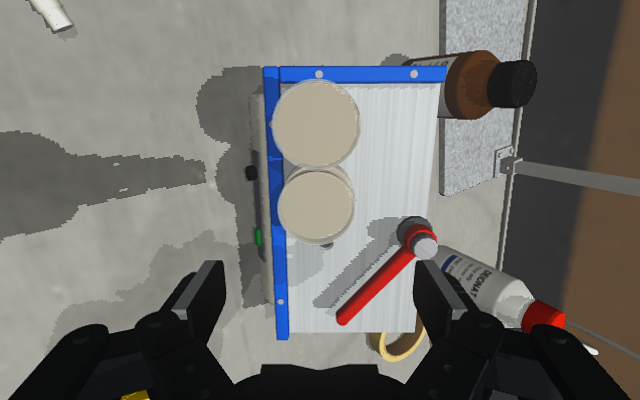

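Both stacks stand upright, tall at (316,125) and short at (316,205), with the hole just peeking out at (327,245). I'll fit their tops more carefully to check that they touch.

```bash
python3 - <<'E'
from h import *
for f in ['w4','s4']:
    i=np.load('pics/%s.npz'%f); a,d=i['p'],i['d']; L=(cloud(i,d)@PR-OL)*1000; hsv=cv2.cvtColor(a,cv2.COLOR_RGB2HSV)
    L=cv2.medianBlur(L.astype(np.float32),3) if 0 else L
    for n,h,ylo,yhi in [('tall',60,-62,10),('short',45,-130,-56)]:
        m=(abs(L[...,2]-h)<4)&(L[...,0]>-10)&(L[...,0]<70)&(L[...,1]>ylo)&(L[...,1]<yhi)&(hsv[...,1]<90)
        z=np.median(L[m][:,2]); m&=abs(L[...,2]-z)<1.5
        m=cv2.morphologyEx(m.astype(np.uint8),cv2.MORPH_OPEN,np.ones((5,5)))>0
        T=L[m][:,:2].astype(np.float32); c,r=cv2.minEnclosingCircle(T); print(f,n,'z',z.round(1),np.round(c,1),round(r,1),'mean',T.mean(0).round(1))
    print(f)
E
```

```text
w4 tall z 60.5 [ 28.6 -28.3] 29.0 mean [ 28.4 -27.7]
w4 short z 45.8 [ 28.  -89.4] 29.2 mean [ 28.2 -88.5]
w4
s4 tall z 60.0 [0. 0.] 0.0 mean [nan nan]
s4 short z 45.4 [0. 0.] 0.0 mean [nan nan]
s4<stdin>:9: RuntimeWarning: Mean of empty slice.
  ret = um.true_divide(
```

```bash
python3 - <<'E'
from h import *
plan([(plat(29,-142,90),TL),(plat(29,-142,18),TL),(plat(29,-131,18),TL)])
E
```

```text
[-5.41, -0.13, 3.55] [0.0, -0.002, -0.002]
-- [0.5648 0.0905 0.1468]
[0.0, -0.0, 7.2] [0.0, 0.0, 0.0]
-- [0.6006 0.0869 0.0844]
[1.1, -0.0, -0.0] [0.0, 0.0, 0.0]
-- [0.6017 0.0978 0.0844]
```

play_rows --pt "-5.4 -0.1 2 0 0 0 -1" --pt "-5.4 -0.1 3.5 0 0 0 -1" --pt "-5.4 -0.1 3.5 0 0 0 -1" --pt "-5.4 -0.1 3.5 0 0 0 -1" --pt "-5.4 -0.1 3.5 0 0 0 -1"

```text
clock: 20.2
position: [0.5644, 0.091, 0.1467]
tool_rot: [2.619, -0.002, 1.47]
force: [0.8, 0.3, 0.5]
grip_width: 0.0121
finger_force: 0.0
```

play_rows --pt "0 0 2 0 0 0 -1" --pt "0 0 4 0 0 0 -1" --pt "0 0 6 0 0 0 -1" --pt "0 0 7.2 0 0 0 -1" --pt "0 0 7.2 0 0 0 -1"

```text
clock: 20.7
position: [0.6003, 0.0869, 0.0835]
tool_rot: [2.62, -0.001, 1.469]
force: [-0.2, 0.2, 0.3]
grip_width: -0.0001
finger_force: 0.0
```

play_rows --pt "0.4 0 0 0 0 0 -1" --pt "0.7 0 0 0 0 0 -1" --pt "0.9 0 0 0 0 0 -1" --pt "1.0 0 0 0 0 0 -1" --pt "1.0 0 0 0 0 0 -1"

```text
clock: 21.2
position: [0.6013, 0.0972, 0.0848]
tool_rot: [2.618, -0.002, 1.47]
force: [-0.1, 0.1, -0.7]
grip_width: -0.0001
finger_force: 0.0
```

```bash
python3 - <<'E'
from h import *
s,p,R=here(); print(s['clock'],loc(p),s['grip_width'],(PR.T@s['force']).round(1))
E
```

```text
21.2 [  28.9 -131.7   18.5] -6.719169943846881e-05 [-0.5  0.1 -0.6]
```

play_rows --pt "0.1 0 0 0 0 0 -1" --pt "0.2 0 0 0 0 0 -1" --pt "0.25 0 0 0 0 0 -1" --pt "0.3 0 0 0 0 0 -1" --pt "0.3 0 0 0 0 0 -1"

```text
clock: 21.7
position: [0.6016, 0.0996, 0.0844]
tool_rot: [2.619, -0.001, 1.469]
force: [-0.4, -0.1, 0.5]
grip_width: -0.0
finger_force: 0.0
```

```bash
python3 - <<'E'
from h import *
s,p,R=here(); print(s['clock'],loc(p),s['grip_width'],(PR.T@s['force']).round(1))
E
```

```text
21.7 [  28.7 -129.2   18.2] -1.3730923743354877e-05 [-0.1 -0.1  0.6]
```

play_rows --pt "0.05 0 0 0 0 0 -1" --pt "0.1 0 0 0 0 0 -1" --pt "0.15 0 0 0 0 0 -1" --pt "0.2 0 0 0 0 0 -1" --pt "0.2 0 0 0 0 0 -1"

```text
clock: 22.2
position: [0.6018, 0.1017, 0.0844]
tool_rot: [2.619, -0.002, 1.469]
force: [-0.3, -0.5, -0.2]
grip_width: -0.0001
finger_force: 0.0
```

```bash
python3 - <<'E'
from h import *
s,p,R=here(); print(s['clock'],loc(p),s['grip_width'],(PR.T@s['force']).round(1))
E
```

```text
22.2 [  28.7 -127.1   18.2] -0.00011560488873723566 [-0.4 -0.5 -0.1]
```

play_rows --pt "0.05 0 0 0 0 0 -1" --pt "0.1 0 0 0 0 0 -1" --pt "0.15 0 0 0 0 0 -1" --pt "0.2 0 0 0 0 0 -1" --pt "0.2 0 0 0 0 0 -1"

```text
clock: 22.7
position: [0.6019, 0.1023, 0.0845]
tool_rot: [2.619, -0.0, 1.467]
force: [-2.7, -6.6, 3.7]
grip_width: -0.0
finger_force: 3.4
```

```bash
python3 - <<'E'
from h import *
s,p,R=here(); print(s['clock'],loc(p),s['grip_width'],(PR.T@s['force']).round(1))
E
```

```text
22.7 [  28.8 -126.5   18.2] -1.5336798020484455e-05 [ 0.1 -6.9  4.3]
```

```bash
python3 - <<'E'
from h import *
_,p,R=here()
plan([(plat(28.8,-138,18),TL),(plat(28.8,-138,118),TL),([.58,-.19,.27],DN)],p,R)
E
```

```text
[-1.15, 0.01, 0.02] [-0.001, 0.001, -0.003]
-- [0.6008 0.0909 0.0843]
[-0.0, -0.0, -10.0] [-0.0, 0.0, 0.0]
-- [0.5511 0.0959 0.171 ]
[-14.08, 4.96, -2.85] [0.262, 0.0, -0.0]
[-14.08, 4.06, -4.04] [0.262, -0.0, 0.0]
-- [ 0.58 -0.19  0.27]
```

play_rows --pt "-1.2 0 0 0 0 0 -1" --pt "-1.2 0 0 0 0 0 -1" --pt "-1.2 0 -3 0 0 0 -1" --pt "-1.2 0 -7 0 0 0 -1" --pt "-1.2 0 -10 0 0 0 -1"

```text
clock: 23.2
position: [0.5607, 0.0953, 0.1567]
tool_rot: [2.617, 0.003, 1.469]
force: [0.8, -0.2, 0.2]
grip_width: -0.0
finger_force: 0.0
```

play_rows --pt "-14 5 -2.9 0.262 0 0 0" --pt "-14 5 -2.9 0.262 0 0 0" --pt "-14 5 -2.9 0.262 0 0 0" --pt "-14 5 -2.9 0.262 0 0 0" --pt "-14 5 -2.9 0.262 0 0 0"

```text
clock: 23.7
position: [0.5797, 0.0005, 0.1796]
tool_rot: [2.784, 0.054, 1.438]
force: [-0.4, -0.8, 0.4]
grip_width: 0.0429
finger_force: 0.0
```

play_rows --pt "-14 4 -4 0.262 0 0 0" --pt "-14 4 -4 0.262 0 0 0" --pt "-14 4 -4 0.262 0 0 0" --pt "-14 4 -4 0.262 0 0 0" --pt "-14 4 -4 0.262 0 0 0"

```text
clock: 24.2
position: [0.585, -0.1432, 0.2398]
tool_rot: [3.042, 0.056, 1.43]
force: [0.8, 0.9, -0.5]
grip_width: 0.043
finger_force: 0.0
```

```bash
python3 - <<'E'
from h import *
from workcell import viewer
for k in range(3):
    s,p,R=here(); i=viewer.camera_info('wrist'); a,d=viewer.grab_frame('wrist')
print(s['clock'],p,s['grip_width'],s['tool_rot'],s['force']);np.savez('pics/w5.npz',p=a,d=d,**i)
W=cloud(i,d); hsv=cv2.cvtColor(a,cv2.COLOR_RGB2HSV)
m=(hsv[...,1]>150)&(hsv[...,0]<20)&(abs(W[...,0]-.6)<.04)&(abs(W[...,1]+.2)<.04)
T=W[m]; print(len(T),np.percentile(T[:,2],[5,50,95])); zt=np.percentile(T[:,2],90); U=T[T[:,2]>zt-.004][:,:2]
print('top',U.mean(0),cv2.minAreaRect((U*1000).astype(np.float32)))
h=W[(abs(W[...,2]-.034)<.004)&(abs(W[...,0]-.6)<.06)&(abs(W[...,1]+.2)<.06)][:,:2]
print('holder',cv2.minAreaRect((h*1000).astype(np.float32)))
cv2.imwrite('pics/w5.png',a[:,:,::-1])
E
```

```text
24.3 [ 0.5845171  -0.13880945  0.23848294] 0.04247639108494197 [3.04352489 0.05530948 1.43564252] [-0.2128632   0.05832199  0.91905713]
654 [0.09531824 0.12124531 0.12499169]
top [ 0.60087379 -0.19935233] ((600.8426513671875, -200.13702392578125), (17.368553161621094, 16.954360961914062), 62.550811767578125)
holder ((601.484619140625, -200.9505615234375), (56.9317626953125, 56.17350387573242), 78.10243225097656)
```

View pics/w5.png

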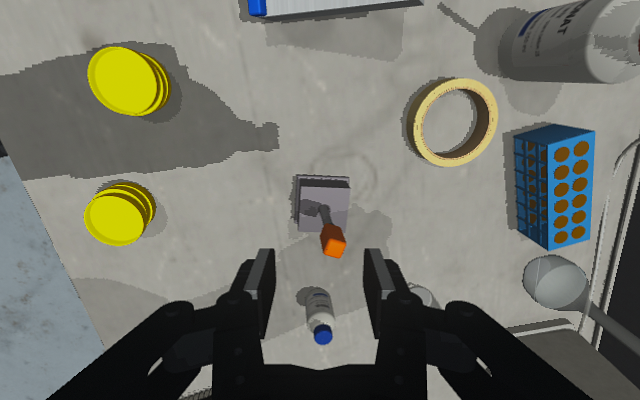

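The pin's orange head top is at (335,246), on the holder at (323,205). I need the yaw of the head.

```bash
python3 - <<'E'
from h import *
i=np.load('pics/w5.npz'); a,d=i['p'],i['d']; hsv=cv2.cvtColor(a,cv2.COLOR_RGB2HSV)
m=(hsv[...,1]>150)&(hsv[...,0]<20); m[:225]=0;m[265:]=0;m[:,:310]=0;m[:,360:]=0
v=hsv[...,2]; print(np.histogram(v[m],8))
t=m&(v>np.percentile(v[m],[5,95]).mean())
n,lab,st,ce=cv2.connectedComponentsWithStats(t.astype(np.uint8)); k=1+st[1:,4].argmax(); print(st[k],ce[k])
ct=max(cv2.findContours((lab==k).astype(np.uint8),0,cv2.CHAIN_APPROX_NONE)[0],key=cv2.contourArea).reshape(-1,2)
X=onz(i,ct.astype(float),.124)[:,:2]*1000
print(cv2.minAreaRect(X.astype(np.float32)), 'centroid',onz(i,ce[k],.124)*1000)
for f,c in (('pics/w5.npz',0),): pass
for r in range(232,262): print(''.join('#' if lab[r,c]==k else ('+' if m[r,c] else '.') for c in range(318,352)))
E
```

```text
(array([297,  34,  12,   7,  12,  24,  29, 237]), array([ 70. ,  88.5, 107. , 125.5, 144. , 162.5, 181. , 199.5, 218. ]))
[324 239  22  19 300] [334.54666667 248.12      ]
((600.8613891601562, -200.2550506591797), (16.71132469177246, 16.529756546020508), 62.2428092956543) centroid [[ 600.89162042 -200.15125123  124.        ]]
....++++++++++++++++++++..........
...+++++++++++++++++++++..........
...++++++++++++++++++++++.........
..+++++++++++++++++++++++.........
..+++++++++++++++++++++++.........
...+++++++++++++++++++++++........
...+++++++++++++++++++++++........
...+++++++++####++++++++++........
...++++++++#########+++++++.......
...+++++++#############++++.......
....++++++#################+......
....++++++##################......
....+++++###################......
....+++++###################......
....++++####################......
.....+++###################.......
.....++####################.......
.....++###################........
.....++###################........
.....+###################.........
.....+###################.........
......###################.........
.......#################..........
..........##############..........
.............##########...........
.................######...........
..................................
..................................
..................................
..................................
```

```bash
cat >> h.py <<'E'
GP=down(np.radians(62.2)); TP=TL*(DN.inv()*GP)
E
python3 - <<'E'
from h import *
plan([([.601,-.2005,.19],GP),([.601,-.2005,.088],GP)])
E
```

```text
[-5.71, 1.96, 5.37] [0.106, 0.038, 0.354]
-- [ 0.601  -0.2005  0.19  ]
[-0.0, -0.0, 10.2] [0.0, -0.0, -0.0]
-- [ 0.601  -0.2005  0.088 ]
```

play_rows --pt "-5.7 2 5.3 0.106 0.038 0.354 0" --pt "-5.7 2 5.3 0.106 0.038 0.354 0" --pt "-5.7 2 5.3 0.106 0.038 0.354 0" --pt "-5.7 2 5.3 0.106 0.038 0.354 0" --pt "-5.7 2 5.3 0.106 0.038 0.354 0"

```text
clock: 24.85
position: [0.6017, -0.1998, 0.1911]
tool_rot: [3.14, -0.0, 1.089]
force: [-0.3, 0.9, 0.3]
grip_width: 0.0425
finger_force: 0.0
```

```bash
python3 - <<'E'
from h import *
from workcell import viewer
for k in range(3): viewer.grab_frame('wrist')
s,p,R=here(); print(s['clock'],p,s['tool_rot'],s['qd'].round(3),s['qpos'])
plan([([.601,-.2005,.088],GP)])
E
```

```text
25.0 [ 0.60152845 -0.20060443  0.1916928 ] [ 3.13968114e+00 -4.27585702e-05  1.08765955e+00] [ 0.007  0.     0.006 -0.002 -0.002  0.005 -0.005] [ 0.42158948  0.58854092 -0.29112705  1.60441119  0.19433187  0.97531818
 -0.41545073]
[-0.02, -0.07, 10.37] [0.002, -0.0, 0.002]
-- [ 0.601  -0.2005  0.088 ]
```

play_rows --pt "0 0 4 0 0 0 0" --pt "0 0 7 0 0 0 0" --pt "0 0 9 0 0 0 0" --pt "0 -0.05 10.3 0 0 0 0" --pt "0 -0.05 10.3 0 0 0 0"

```text
clock: 25.5
position: [0.6003, -0.201, 0.0871]
tool_rot: [-3.141, 0.0, 1.086]
force: [-0.2, -0.2, 0.8]
grip_width: 0.0426
finger_force: 0.0
```

play_rows --pt "0 0 0 0 0 0 -1" --pt "0 0 0 0 0 0 -1" --pt "0 0 0 0 0 0 -1" --pt "0 0 0 0 0 0 -1" --pt "0 0 0 0 0 0 -1" --squeeze 100

```text
clock: 26.0
position: [0.6016, -0.2018, 0.0895]
tool_rot: [3.139, -0.0, 1.084]
force: [-1.4, 0.9, 7.7]
grip_width: 0.0166
finger_force: 97.3
```

```bash
python3 - <<'E'
from h import *
s,p,R=here(); print(s['clock'],p,s['tool_rot'],s['grip_width'],s['finger_force'],s['force'],s['moment'])
E
```

```text
26.0 [ 0.60164333 -0.2017878   0.0895415 ] [ 3.13876702e+00 -2.56659565e-04  1.08440330e+00] 0.01655221571758766 97.31498122215271 [-1.41666261  0.85688188  7.65282158] [ 0.28019936  0.31382676 -0.00070533]
```

play_rows --pt "0 0 -2 0 0 0 -1" --pt "0 0 -5 0 0 0 -1" --pt "0 0 -8 0 0 0 -1" --pt "0 0 -12 0 0 0 -1" --pt "0 0 -12 0 0 0 -1"

```text
clock: 26.5
position: [0.6032, -0.2021, 0.2141]
tool_rot: [3.133, -0.002, 1.084]
force: [0.9, -0.6, -0.5]
grip_width: 0.0167
finger_force: 98.3
```

```bash
python3 - <<'E'
from h import *
from workcell import viewer
for k in range(3): s,p,R=here(); i=viewer.camera_info('wrist'); a,d=viewer.grab_frame('wrist')
s,p,R=here(); print(s['clock'],p,s['tool_rot'],s['grip_width'],s['finger_force'],s['force'],s['moment'])
cv2.imwrite('pics/w6.png',a[150:,200:500,::-1])
plan([(plat(80,-201,150),TP),(plat(80,-201,90),TP),(plat(80,-201,84),TP)])
E
```

```text
26.65 [ 0.60075605 -0.20165544  0.20834568] [3.14016138e+00 2.32276948e-04 1.08436571e+00] 0.016939705094635174 98.31192970275879 [-0.09783776 -0.42218797 -0.21563038] [-0.00922763  0.01184612 -0.0357801 ]
[19.21, -13.3, -1.62] [-0.484, 0.197, -0.001]
-- [0.573  0.0303 0.2243]
[0.0, 0.0, 6.0] [-0.0, -0.0, 0.0]
-- [0.6028 0.0273 0.1723]
[-0.0, -0.0, 0.6] [0.0, 0.0, 0.0]
-- [0.6058 0.027  0.1671]
```

play_rows --pt "19.2 -13.3 -1.6 -0.484 0.197 0 -1" --pt "19.2 -13.3 -1.6 -0.484 0.197 0 -1" --pt "19.2 -13.3 -1.6 -0.484 0.197 0 -1" --pt "19.2 -13.3 -1.6 -0.484 0.197 0 -1" --pt "19.2 -13.3 -1.6 -0.484 0.197 0 -1"

```text
clock: 27.15
position: [0.5816, -0.0301, 0.2178]
tool_rot: [2.676, -0.164, 1.121]
force: [0.8, -0.1, 0.2]
grip_width: 0.0169
finger_force: 98.3
```

```bash
python3 - <<'E'
from h import *
from workcell import viewer
for k in range(2): viewer.grab_frame('wrist')
s,p,R=here(); print(s['clock'],loc(p),s['tool_rot'],s['qd'].round(3),s['qpos'].round(2))
plan([(plat(80,-201,150),TP)])
E
```

```text
27.25 [  89.2 -255.9  137.1] [ 2.67714843 -0.16388046  1.12785547] [ 0.129  0.022 -0.044 -0.061 -0.087  0.063  0.155] [-0.09  0.29 -0.04  2.14  0.53  0.26 -1.09]
[4.73, -2.91, -1.33] [-0.026, 0.024, 0.007]
-- [0.573  0.0303 0.2243]
```

play_rows --pt "4.7 -2.9 -1.3 -0.026 0.024 0.007 -1" --pt "4.7 -2.9 -1.3 -0.026 0.024 0.007 -1" --pt "4.7 -2.9 -1.3 -0.026 0.024 0.007 -1" --pt "4.7 -2.9 -1.3 -0.026 0.024 0.007 -1" --pt "4.7 -2.9 -1.3 -0.026 0.024 0.007 -1"

```text
clock: 27.75
position: [0.5748, 0.0235, 0.2244]
tool_rot: [2.65, -0.187, 1.123]
force: [-0.5, 0.0, -0.5]
grip_width: 0.0168
finger_force: 98.3
```

```bash
python3 - <<'E'
from h import *
from workcell import viewer
for k in range(2): i=viewer.camera_info('wrist'); a,d=viewer.grab_frame('wrist')
s,p,R=here(); print(s['clock'],loc(p),s['tool_rot'],s['qd'].round(3),s['qpos'].round(2))
plan([(plat(80,-201,150),TP)])
np.savez('pics/w7.npz',p=a,d=d,**i); cv2.imwrite('pics/w7.png',a[:,:,::-1])
print(proj(i,[plat(35,-136.5,0),plat(115,-126,35),p-R.as_matrix()[:,2]*-.0795]))
E
```

```text
27.85 [  82.4 -207.9  149. ] [ 2.65006746 -0.18741577  1.12272672] [-0.002 -0.001  0.001  0.002  0.003 -0.001 -0.007] [-0.32  0.27  0.09  2.18  0.66  0.25 -1.34]
[0.54, -0.48, -0.11] [0.002, 0.006, -0.008]
-- [0.573  0.0303 0.2243]
[[238.21397227 129.17342296]
 [317.40311809  78.69444031]
 [319.53742117 207.28244383]]
```

View pics/w7.png

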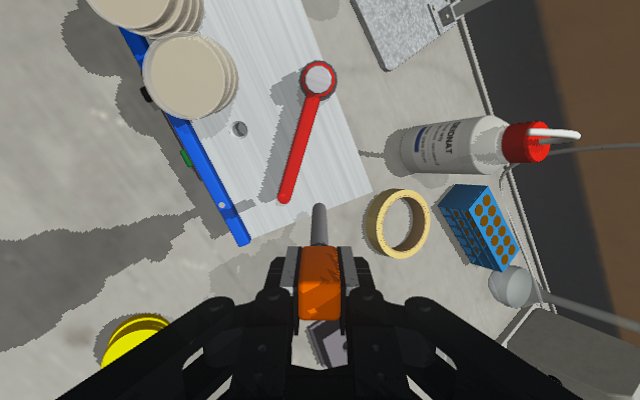

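The view shows the hole at (240,128), the pivot cap at (318,78), the open red arm's tip at (284,198) and the pin foot at (319,206). All agree with my model to about 1–2 px. I'll refine the hole position and plan the sweep.

```bash
python3 - <<'E'
from h import *
i=np.load('pics/w7.npz'); g=cv2.cvtColor(i['p'],cv2.COLOR_RGB2GRAY)
c=g[120:138,230:252]; m=(c<120); v,u=np.nonzero(m); print(len(u),u.mean()+230,v.mean()+120)
for r in c: print(' '.join('%3d'%x for x in r))
R=i['R']; o=-R.T@i['t']
for uv in ([u.mean()+230,v.mean()+120],[240,128.5]):
    w=(np.c_[rays(i,[uv]),[1]]@R)[0]; X=o+w*((OL[2]-o@ez)/(w@ez)); print('hole',loc(X))
def foot(x,y,z): return (plat(x,y,z+79.5),TP)
pv=np.array([115,-126.])
pts=[]
for f,off in [(50,17),(40,11),(30,11),(20,11),(10,11),(0,11)]:
    f=np.radians(f); q=pv+80*np.array([-np.cos(f),-np.sin(f)])+off*np.array([np.sin(f),-np.cos(f)]); pts.append(q); 
print(np.round(pts,1))
plan([foot(*pts[0],50),foot(*pts[0],4)]+[foot(*q,4) for q in pts[1:]])
E
```

```text
135 240.16296296296295 128.14814814814815
200 195 195 197 196 195 196 196 192 193 196 199 200 199 194 190 190 192 191 191 191 192
202 199 194 197 180 156 135 123 115 123 129 160 192 202 198 193 190 191 192 190 190 191
201 201 183 156 145 141 136 129  98 102 111  99 112 158 193 195 190 190 192 191 190 190
200 192 173 152 147 119  97  76  61  99 114 109  98  91 149 190 194 190 192 191 190 190
195 180 174 170 139 102  74  65  81 109 116 116 109  91  86 146 187 191 190 191 191 190
188 180 176 149 113  79  64  65  91 112 116 115 118 115 102 130 181 195 191 192 191 190
186 181 168 125 104  83  67  65 103 118 115 115 115 118 111  96 126 176 191 189 191 191
190 189 150 113 114  87  67  66 102 118 115 116 115 118 119 105 111 172 194 191 192 191
194 195 158 122 120  93  68  66 102 118 116 116 113 115 118 113 100 167 196 190 190 191
201 203 156 119 124 130  99  69  83 109 116 115 115 115 118 114  97 147 189 193 190 191
207 209 174 133 129 131 101  73  69 103 119 116 116 114 116 117 109 136 183 195 190 190
211 213 190 145 129 133 136 105  79  89 110 116 116 115 115 114 111 137 184 197 191 190
19
[... 422 characters left out ...]
196 198 200 197
197 198 197 199 201 201 200 199 197 194 188 175 166 155 161 188 194 191 194 197 198 198
hole [  37.  -136.4   -0. ]
hole [  36.7 -136.6    0. ]
[[  76.6 -198.2]
 [  60.8 -185.8]
 [  51.2 -175.5]
 [  43.6 -163.7]
 [  38.1 -150.7]
 [  35.  -137. ]]
[0.68, -0.91, 1.94] [0.002, 0.006, -0.008]
-- [0.5805 0.0324 0.2048]
[-0.0, -0.0, 4.6] [-0.0, 0.0, -0.0]
-- [0.6034 0.0301 0.165 ]
[0.55, -1.93, 0.0] [-0.0, -0.0, -0.0]
-- [0.591  0.0438 0.1571]
[0.6, -1.27, 0.0] [0.0, 0.0, 0.0]
-- [0.5838 0.0549 0.1523]
[0.81, -1.15, 0.0] [0.0, 0.0, 0.0]
-- [0.5784 0.0673 0.1485]
[1.0, -0.99, -0.0] [0.0, 0.0, 0.0]
-- [0.575  0.0807 0.1457]
[1.15, -0.8, -0.0] [0.0, 0.0, 0.0]
-- [0.5737 0.0946 0.1442]
```

play_rows --pt "0.7 -0.9 1.9 0 0.006 -0.008 -1" --pt "0.7 -0.9 3 0 0.006 -0.008 -1" --pt "0.7 -0.9 4 0 0.006 -0.008 -1" --pt "0.7 -0.9 4.5 0 0.006 -0.008 -1" --pt "0.7 -0.9 4.5 0 0.006 -0.008 -1"

```text
clock: 28.35
position: [0.5934, 0.0313, 0.1822]
tool_rot: [2.649, -0.189, 1.133]
force: [0.3, -0.2, 0.2]
grip_width: 0.0167
finger_force: 98.3
```

```bash
python3 - <<'E'
from h import *
from workcell import viewer
for k in range(2): i=viewer.camera_info('wrist'); a,d=viewer.grab_frame('wrist')
s,p,R=here(); print(s['clock'],loc(p),loc(p+R.as_matrix()[:,2]*.0795),(PR.T@s['force']).round(1),s['qpos'].round(2))
plan([(plat(76.6,-198.2,84.5),TP)])
E
```

```text
28.45 [  76.8 -197.7  104.2] [  76.9 -197.8   24.7] [-0.7 -1.2 -0.7] [-0.33  0.37  0.1   2.18  0.97  0.17 -1.66]
[-0.05, -0.0, 1.97] [0.002, -0.001, -0.0]
-- [0.6029 0.0301 0.1658]
```

play_rows --pt "0 0 0.7 0 0 0 -1" --pt "0 0 1.3 0 0 0 -1" --pt "0 0 1.9 0 0 0 -1" --pt "0 0 1.9 0 0 0 -1" --pt "0 0 1.9 0 0 0 -1"

```text
clock: 28.95
position: [0.6027, 0.0313, 0.1669]
tool_rot: [2.648, -0.19, 1.135]
force: [0.1, -0.3, -0.1]
grip_width: 0.0168
finger_force: 98.3
```

```bash
cat > st.py <<'E'
from h import *
s,p,R=here(); print(s['clock'],loc(p),'foot',loc(p+R.as_matrix()[:,2]*.0795),'F',(PR.T@s['force']).round(1),'q',s['qpos'].round(2),'rot err',(R.inv()*TP).as_rotvec().round(3))
E
python3 st.py
```

```text
28.95 [  76.9 -197.    85.6] foot [  77.1 -197.     6.1] F [ 0.1 -0.3 -0.1] q [-0.27  0.41  0.04  2.17  1.19  0.17 -1.87] rot err [ 0.002 -0.001  0.001]
```

play_rows --pt "0.28 -0.95 0 0 0 0 -1" --pt "0.55 -1.9 0 0 0 0 -1" --pt "0.85 -2.55 0 0 0 0 -1" --pt "1.15 -3.2 0 0 0 0 -1" --pt "1.15 -3.2 0 0 0 0 -1"

```text
clock: 29.45
position: [0.5831, 0.0569, 0.1543]
tool_rot: [2.647, -0.19, 1.136]
force: [0.5, -1.5, 0.8]
grip_width: 0.0166
finger_force: 98.3
```

```bash
python3 st.py
```

```text
29.45 [  51.4 -173.6   85.7] foot [  51.7 -173.5    6.2] F [ 1.  -1.5  0.4] q [-0.36  0.42  0.06  2.21  1.46  0.18 -2.21] rot err [ 0.002 -0.002  0.002]
```

Joint 7 is nearing its range, so I'll spin the tool about the round pin's own axis to relieve it.

play_rows --pt "0 0 0 0 0 -0.12 -1" --pt "0 0 0 0 0 -0.24 -1" --pt "0 0 0 0 0 -0.36 -1" --pt "0 0 0 0 0 -0.48 -1" --pt "0 0 0 0 0 -0.6 -1"

```text
clock: 29.95
position: [0.5837, 0.0557, 0.1545]
tool_rot: [2.625, 0.11, 1.662]
force: [2.5, -0.9, -0.5]
grip_width: 0.0167
finger_force: 98.3
```

```bash
sed -i 's/^GP=.*/GP=down(np.radians(62.2)); TP=TL*(DN.inv()*GP)*Rot.from_rotvec([0,0,-.6])/' h.py; python3 st.py; python3 - <<'E'
from h import *
def foot(x,y,z): return (plat(x,y,z+79.5),TP)
plan([foot(43.6,-163.7,6),foot(38.8,-150.7,6),foot(36.5,-139.,6),foot(36,-136.3,6)])
E
```

```text
29.95 [  52.1 -174.7   85.5] foot [  52.4 -174.7    6. ] F [ 2.  -0.6 -1.7] q [-0.36  0.42  0.07  2.21  1.46  0.17 -1.6 ] rot err [0.003 0.001 0.006]
[1.26, -0.59, -0.0] [0.003, 0.001, 0.006]
-- [0.5774 0.0674 0.1502]
[1.37, -0.19, 0.0] [0.0, 0.0, 0.0]
-- [0.5746 0.0807 0.1478]
[1.19, 0.03, -0.0] [0.0, 0.0, 0.0]
-- [0.5738 0.0926 0.1467]
[0.27, 0.01, -0.0] [0.0, 0.0, 0.0]
-- [0.5736 0.0953 0.1464]
```

play_rows --pt "0.6 -0.3 0 0 0 0 -1" --pt "1.26 -0.59 0 0 0 0 -1" --pt "1.95 -0.68 0 0 0 0 -1" --pt "2.63 -0.78 0 0 0 0 -1" --pt "2.63 -0.78 0 0 0 0 -1"

```text
clock: 30.45
position: [0.5742, 0.0821, 0.1472]
tool_rot: [2.626, 0.108, 1.659]
force: [0.3, -1.7, 1.0]
grip_width: 0.0164
finger_force: 98.5
```

```bash
python3 st.py; python3 - <<'E'
from h import *
def foot(x,y,z): return (plat(x,y,z+79.5),TP)
plan([foot(36.3,-139.,6),foot(36,-136.3,6)])
E
```

```text
30.45 [  38.1 -149.3   85.3] foot [  38.3 -149.3    5.8] F [ 0.9 -1.7  0.6] q [-0.4   0.43  0.04  2.23  1.53  0.22 -1.73] rot err [ 0.003 -0.001  0.002]
[1.05, 0.05, -0.02] [0.003, -0.001, 0.002]
-- [0.5736 0.0926 0.1466]
[0.27, 0.03, 0.0] [-0.0, -0.0, -0.0]
-- [0.5736 0.0953 0.1464]
```

play_rows --pt "0.5 0.02 0 0 0 0 -1" --pt "1.0 0.05 0 0 0 0 -1" --pt "1.34 0.08 0 0 0 0 -1" --pt "1.34 0.08 0 0 0 0 -1" --pt "1.34 0.08 0 0 0 0 -1"

```text
clock: 30.95
position: [0.5738, 0.0947, 0.1461]
tool_rot: [2.626, 0.108, 1.659]
force: [0.5, -3.0, 1.6]
grip_width: 0.0168
finger_force: 98.6
```

```bash
python3 st.py; python3 - <<'E'
from h import *
from workcell import viewer
i=viewer.camera_info('wrist'); a,d=viewer.grab_frame('wrist'); np.savez('pics/w8.npz',p=a,d=d,**i)
s,p,R=here(); f=p+R.as_matrix()[:,2]*.0795
uv=proj(i,[f,plat(36,-136.5,0)]); print(uv)
u,v=uv[0].astype(int); c=a[v-75:v+60,u-90:u+90,::-1]; cv2.imwrite('pics/w8.png',cv2.resize(c,None,fx=4,fy=4,interpolation=cv2.INTER_CUBIC)); print('origin',u-90,v-75)
E
```

```text
30.95 [  36.  -136.9   85.2] foot [  36.2 -136.8    5.7] F [ 1.6 -3.   1. ] q [-0.43  0.43  0.03  2.22  1.5   0.23 -1.73] rot err [0.003 0.    0.001]
[[320.11692234 207.77286215]
 [319.90562051 204.6279789 ]]
origin 230 132
```

View pics/w8.png

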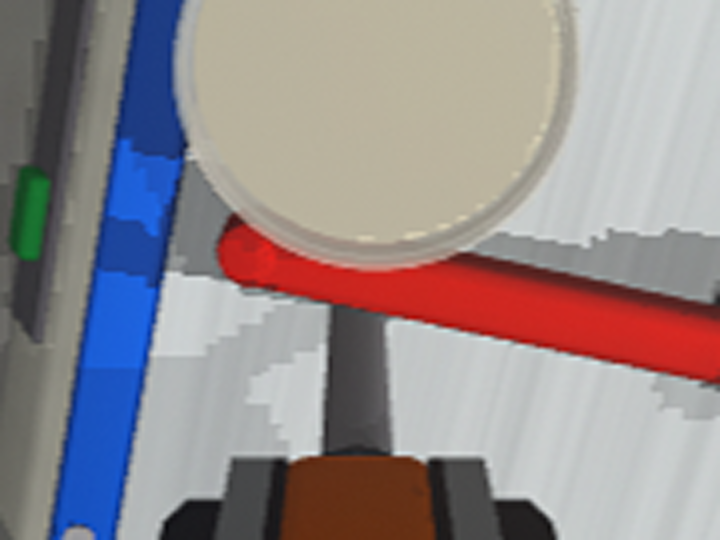

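The crop shows the red arm straight down the slope beside the short stack, with the shank behind it at (360,350). I'll push the pin down.

play_rows --pt "0 0 0.3 0 0 0 -1" --pt "0 0 0.6 0 0 0 -1" --pt "0 0 0.8 0 0 0 -1" --pt "0 0 1.0 0 0 0 -1" --pt "0 0 1.0 0 0 0 -1"

```text
clock: 31.5
position: [0.5787, 0.0941, 0.1371]
tool_rot: [2.626, 0.108, 1.659]
force: [0.3, -3.1, -1.7]
grip_width: 0.0169
finger_force: 98.2
```

```bash
python3 st.py
```

```text
31.5 [  35.8 -137.    74.9] foot [  36.  -136.9   -4.6] F [-0.3 -3.1 -1.8] q [-0.41  0.46  0.02  2.21  1.58  0.23 -1.8 ] rot err [0.002 0.    0.001]
```

The foot has entered the hole without resistance. I'll continue to full depth.

play_rows --pt "0 0 0.4 0 0 0 -1" --pt "0 0 0.8 0 0 0 -1" --pt "0 0 1.2 0 0 0 -1" --pt "0 0 1.6 0 0 0 -1" --pt "0 0 1.6 0 0 0 -1"

```text
clock: 32.0
position: [0.5869, 0.0933, 0.1231]
tool_rot: [2.626, 0.108, 1.658]
force: [1.1, -4.3, -2.3]
grip_width: 0.0171
finger_force: 98.2
```

```bash
python3 st.py
```

```text
32.0 [  35.9 -137.    58.6] foot [  36.1 -136.9  -20.9] F [ 0.2 -4.2 -2.8] q [-0.38  0.5  -0.01  2.2   1.68  0.24 -1.9 ] rot err [0.002 0.    0.001]
```

play_rows --pt "0 0 0.1 0 0 0 -1" --pt "0 0 0.2 0 0 0 -1" --pt "0 0 0.3 0 0 0 -1" --pt "0 0 0.4 0 0 0 -1" --pt "0 0 0.4 0 0 0 -1"

```text
clock: 32.5
position: [0.5887, 0.0935, 0.1206]
tool_rot: [2.625, 0.107, 1.659]
force: [-10.6, -2.7, 14.2]
grip_width: 0.0166
finger_force: 101.5
```

```bash
python3 st.py
```

```text
32.5 [  36.2 -136.6   55.6] foot [  36.4 -136.5  -23.9] F [-1.8 -3.7 17.5] q [-0.37  0.5  -0.02  2.2   1.71  0.25 -1.92] rot err [ 0.003 -0.     0.001]
```

The pin bottomed at −23.9 mm with 17 N. I'll release and retreat.

play_rows --pt "0 0 0 0 0 0 0.2" --pt "0 0 0 0 0 0 0.2" --pt "0 0 0 0 0 0 0.2" --pt "0 0 0 0 0 0 0.2" --pt "0 0 0 0 0 0 0.2"

```text
clock: 33.0
position: [0.5888, 0.0934, 0.1201]
tool_rot: [2.626, 0.107, 1.659]
force: [0.1, 0.1, 0.1]
grip_width: 0.0515
finger_force: 0.0
```

play_rows --pt "0 0 -1 0 0 0 0.2" --pt "0 0 -3 0 0 0 0.2" --pt "0 0 -6 0 0 0 0.2" --pt "0 0 -10 0 0 0 0.2" --pt "0 0 -13 0 0 0 0.2"

```text
clock: 33.5
position: [0.5225, 0.1002, 0.2331]
tool_rot: [2.627, 0.108, 1.66]
force: [1.3, -0.8, 0.6]
grip_width: 0.0513
finger_force: 0.0
```

play_rows --pt "0 0 0 0 0 0 0.2" --pt "0 0 0 0 0 0 0.2" --pt "0 0 0 0 0 0 0.2" --pt "0 0 0 0 0 0 0.2" --pt "0 0 0 0 0 0 0.2"

```text
clock: 34.0
position: [0.5237, 0.0996, 0.2317]
tool_rot: [2.627, 0.108, 1.659]
force: [-0.5, -0.5, 0.2]
grip_width: 0.0514
finger_force: 0.0
```

```bash
python3 st.py; python3 - <<'E'
from h import *
from workcell import viewer
i=viewer.camera_info('wrist'); a,d=viewer.grab_frame('wrist'); L=(cloud(i,d)@PR-OL)*1000; hsv=cv2.cvtColor(a,cv2.COLOR_RGB2HSV)
m=(hsv[...,1]>150)&(hsv[...,0]>5)&(hsv[...,0]<20)&(abs(L[...,0]-36)<40)&(abs(L[...,1]+140)<40)&(L[...,2]>40)
print('head z',np.percentile(L[m],[2,50,98],axis=0).round(1))
for n,h,ylo,yhi in [('tall',60,-62,10),('short',45,-130,-56)]:
    k=(abs(L[...,2]-h)<2)&(L[...,0]>-10)&(L[...,0]<70)&(L[...,1]>ylo)&(L[...,1]<yhi)&(hsv[...,1]<90)
    T=L[cv2.morphologyEx(k.astype(np.uint8),cv2.MORPH_OPEN,np.ones((5,5)))>0]; c,r=cv2.minEnclosingCircle(T[:,:2].astype(np.float32)); print(n,np.round(c,1),round(r,1),np.median(T[:,2]).round(1))
A=cv2.resize(a[:,140:500,::-1],(540,600))
cv2.imwrite('pics/w9.png',A)
E
```

```text
34.0 [  35.3 -137.   184.4] foot [  35.4 -137.   104.9] F [-0.3 -0.6  0.4] q [-0.39  0.2  -0.08  2.25  0.9   0.38 -1.16] rot err [0.001 0.    0.002]
head z [[  26.1 -157.4   60.8]
 [  34.5 -143.2   89. ]
 [  42.8 -137.4   91.8]]
tall [ 28.6 -28.3] 29.0 60.4
short [ 27.9 -89.7] 29.3 45.7
```

View pics/w9.png

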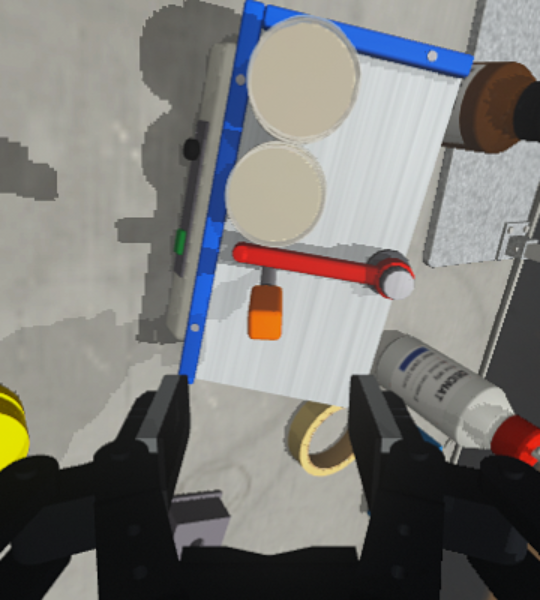

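The final view shows both stacks upright in place at (303,78) and (275,192). The arm at (310,260) is held straight down the slope by the leaning pin at (265,310). The head top is about 91 mm above the face, so the pin is fully down, and the gripper is clear.

```bash
python3 -c "
from workcell import bot; print(bot.job_done())"
```

```text
the job is handed in; nothing more can be done
None
```

The job is handed in at about 34 s of the allowed 72: both stacks are placed against the fences and each other, the pin is fully down, and it alone holds the red arm beside the shorter stack.

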